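Clamp a specimen cup with the carriage feed knob

ROBOT

A 6-joint arm with a two-finger parallel gripper is mounted at the origin on a cart in front of the work surface, level with it; the furniture and walls round the work are solid. World frame = base frame: x ahead of the robot, y to its left, z up, the work surface at z = 0. Lengths are in m, angles in rad, forces in N, time in s.
With the tool pointing down it reaches from about 0.3 to 0.875 m from the base axis. Payload 6.4 kg.
Tool frame: the origin (TCP) lies on the centre line of the jaws, within the pads' length; the fingertips stand 22 mm ahead of it and the grasp point (between the pads) lies 3 mm ahead of it; y points along the fingers, x is the direction in which the jaws open and shut, and the axes are right-handed (so a half turn about y gives the same grasp; the last joint's range is limited). The gripper opens to 88 mm and grips with 3 to 60 N. Pads are 18 mm wide; open, the fingers measure 123 mm over their backs; the gripper's body (75 mm by 187 mm) begins 45 mm behind the grasp point.
Start: joints at [-1.361, 0.181, 1.607, -0, 1.354, -0.206], TCP at [0.232, -0.526, 0.261] pointing down, gripper open.
Joint ranges: [-2.99, 2.99], [-0.89, 2.07], [0.3, 2.58], [-1.14, 4.28], [0, 2.63], [-3.12, 3.12]. Speed limits (rad/s): [2.57, 2.57, 3.01, 3.14, 3.14, 3.14].

INTERFACE

Orientations are given as a unit quaternion [x, y, z, w].
In Python, from cell import state, read_camera, camera_params, finish_job gives the robot as it stands.
- The arm moves only by the tool move_arm, never from a script. Its argument "plan" is a list that holds one entry, the list of rows, each a list of 7 numbers: the shift along the tool's x, y, z in cm, then the turn, a rotation vector about the tool's x, y, z in rad, then the opening, from -1 (shut) to 1 (fully open). In form: [[[dx, dy, dz, wx, wy, wz, hand], ...]]. A call has 1 to 10 rows; each row shifts and turns the commanded pose from where the row before left it, along the tool's axes as they then stand; what a row does not reach is not made up. A row lasts 1/10 s, in which the tool goes at most 50 mm and 8.59 degrees, less where a joint would pass 70% of its speed; a pose out of reach is approached as far as the arm can. A call is refused whole if a number of a shift passes 5 or a number of a turn 0.15, either way. A call with a gripper value outside its range is refused whole. The fingers move at their own pace and stop on an object; "grip_force" is the grip in N (left out, the last holds). Time passes only in rows, so rows that do not move let the fingers close. It gives the time, the measured TCP pose, the force and the opening at its end, in the units of the state.
- state(): the state, without advancing time (a new reading comes with each control period).
- read_camera(name): name is "scene" or "side" or "wrist"; returns the picture (400x640x3 uint8, red, green, blue); there is no depth.
- camera_params(name): a dict with "camera_matrix" (3x3 intrinsics, pixels), "rvec" (rotation vector, rad) and "tvec" (3), from world to camera coordinates, as OpenCV has them. Camera axes: x right, y down, z forward; pixel columns grow to the right and rows downward; lengths in m; the calibration is good to about 2 mm. A picture is of the moment at which its call begins: read the wrist's pose just before it. camera_params takes no time and is no camera call; for the wrist camera it gives the pose at the moment of the call.
- finish_job(): hands the job in, once; it reports no verdict.
The state is a dict: "t": time; "joint_pos": joint angles; "joint_velocities": joint speeds; "joint_torque": joint torques, N m; "eef_pos": TCP position; "tool_rot": TCP orientation; "force": force on the tool from outside, world axes, zero at the start; "torque": the same for the moment, N m; "opening": finger opening in m.
Only numpy, scipy, OpenCV 4.12 (cv2) and the standard library are available. Lean on these libraries where they do the work, as an engineer would, in place of code of your own. Each camera call takes 0.05 s, during which the arm holds its last target.

TASK

Stand the specimen cup upright on the plate of the bench clamp, between the V-shaped jaw and the rubber jaw, and let go of it. Then wind the carriage up with its knob until the floating V has no play left and the cup is held snugly between the jaws, with about 9 N, so that its lid could later be unscrewed with one hand; the cup is thin, so do not crush it. Leave everything else on the bench where it is.

Things in the scene. Friction and masses are not known exactly. Their poses are not given: they have to be found in the camera images.
- clamp_base: the bench clamp: a fixed aluminium plate 200 x 94 x 10 mm with two low steel ways (to 18 mm height, at y = +-37 mm, the floor between them is flat) along its long side. Origin at the centre of its underside, z up. Its x axis runs along the ways, from the carriage end (-x) to the V-jaw end (+x); the carriage moves along +x.
- v_jaw: V jaw at the +x end of the plate, 54 mm wide, top 44 mm above the bench (axes as clamp_base). Origin on the plate's top (z 10 mm) at the axis of a cup home in the V; 120 degree V open to -x, apex 27 mm past the origin on +x, wing tips at x 15, y +-21 mm. It floats: about 2 N pushes it back along +x by 1 to 5 mm (differs, cannot be seen) until it bears on its hard stop; only then can force build up.
- jaw_pad: rubber-sprung pad on the front of the grey carriage, moving with it: upright face 38 mm wide, 18 to 44 mm above the bench, facing +x of clamp_base. Origin at bench height under the middle of the 6 mm thick pad (face 3 mm further on +x). It presses the cup's tapering wall near 44 mm above the bench (cup radius there 23.7 mm).
- carriage (a joint): travel of the carriage along +x of clamp_base, m, 0 (start, fully back) to 0.050. Geared to the knob: 10.0 mm per rad of knob turn (travel = 0.010 x knob). It does not move unless driven and stays where it is left, even under up to 14 N of clamping force.
- knob (a joint): turn of the knob, rad, 0 at the start; grows as it is turned CLOCKWISE seen from above, which drives the jaw towards the V (limits 0 to 5). Turning it freely takes about 0.14 Nm (dry friction, either way); each newton of clamping force adds 0.010 Nm. With the V on its stop the force grows about 60 N per rad. It keeps its angle when let go.
- knob_grip (a point): point on the vertical axis of the knob at the height to grip (94 mm above the bench), on the carriage: it travels with it. The knob is an upright black bar handle 46 mm long (its x axis), 14 mm thick (its y axis), 26 mm tall (80 to 106 mm above the bench), on a 13 mm stem that rises from the carriage (54 mm above the bench). z up. At knob = 0 the bar lies along clamp_base's x axis.
- cup: specimen cup with closed white screw lid, on the bench to the robot's right, in front of a 0.25 m tall centrifuge dome whose foot begins about 60 mm behind it: 59 mm tall, 50 g, thin tapering body (48 mm wide under the lid), lid 55 mm across from 46 to 59 mm above its foot. Origin at the centre of its underside, z up. The jaws must not squeeze it with more than 22 N.
- tissue_roll: bystander: tissue roll, 104 mm wide, 100 mm tall; origin at the centre of its underside
- timer: bystander: small white timer lying flat, 64 x 66 x 18 mm; origin at the centre of its underside
- stain_bottle: bystander: bottle 40 mm wide, 102 mm tall; origin at the centre of its underside
- oil_drop: bystander: small dropper bottle 26 mm wide, 72 mm tall; origin at the centre of its underside
Things that resemble listed ones, but are neither listed nor needed, are in the scene too. What is shaped like the cup but pink or purple is not meant.

How it is judged:
On the way, in this order (a step that is already met when the one before it is completed fails the run):
1. the cup stands upright on the clamp's plate between the jaws, let go, with the rubber jaw not yet on it (z of cup in the frame of clamp_base between 0.007 and 0.014 m and horizontal distance between cup and v_jaw below 0.025 m and angle between cup's own z axis and vertical below 0.1 rad and contact force between the fingers and cup below 0.1 N and contact force between jaw_pad and cup below 3 N), for 0.2 s.
2. the knob has been turned until the rubber jaw presses the cup (value of joint knob above 1 rad and contact force between jaw_pad and cup above 4 N), for 0.2 s.
At the end, for the whole second after the job is handed in: the cup stands upright (within 6 degrees) on the plate, home in the V (within 5 mm), held between the rubber jaw and the V jaw with 5 to 14 N, at rest (contact force between jaw_pad and cup between 5 and 14 N and contact force between v_jaw and cup above 4 N and horizontal distance between cup and v_jaw below 0.005 m and z of cup in the frame of clamp_base between 0.007 and 0.014 m and angle between cup's own z axis and vertical below 0.1 rad and linear speed of cup below 0.02 m/s); the robot touches nothing.
It fails at once if the cup is crushed: more than 22 N between the rubber jaw and the cup (contact force between jaw_pad and cup above 22 N).
It fails at once if the cup is tipped over (angle between cup's own z axis and vertical above 0.6 rad).
It fails at once if a bystander is shifted by more than 30 mm (distance of any of tissue_roll, timer, stain_bottle, oil_drop from where it was at the start of the episode above 0.03 m).
It also fails if it takes over 72 s, if anything falls off the work surface, if the arm or the gripper's body presses on something with over 40 N, if the wrist force passes 120 N, or if a joint passes its speed limit or range.

## Working session

There is one attempt and no reset: what is moved stays moved. The work goes in short steps, Python scripts to look and compute and a tool call to move; the robot and the scene stay as the last step left them, time stands still between calls to the robot, and variables do not carry over. Pictures are saved under pics/ and viewed, and the job is handed in when it is done.

Besides the shell and the picture viewer there is one more tool, called after "Emit:" by a JSON object that holds its "fn" and its "kwargs", one argument or row to a line. move_arm: Moves the arm, as the interface text tells. Its arguments: {"type":"object","properties":{"plan":{"type":"array"},"grip_force":{"type":"number"}},"required":["plan"]}

```bash
ls; mkdir -p pics
python3 - <<'E'
from cell import state, read_camera, camera_params
import cv2
print(state())
for n in ("scene","side","wrist"):
    p=camera_params(n); print(n,p)
    cv2.imwrite(f"pics/a_{n}.png",read_camera(n)[:,:,::-1])
E
```

```text
pics
{'t': 0.0, 'joint_pos': array([-1.36130411e+00,  1.81527819e-01,  1.60800771e+00, -1.39990271e-05,
        1.35380107e+00, -2.06279481e-01]), 'joint_velocities': array([-8.15786870e-05,  3.75711363e-05,  2.75241615e-05, -2.73751926e-04,
        8.93988112e-04, -2.11185069e-04]), 'joint_torque': array([ 2.97481220e-04, -4.33867371e+01, -3.41848719e+01,  7.00886501e-02,
        3.83749232e-02, -1.28001880e-04]), 'eef_pos': array([ 0.23215659, -0.52550067,  0.25981769]), 'tool_rot': array([-0.59199908,  0.38647791, -0.38559772,  0.59286281]), 'force': array([ 0.55523766,  0.2397533 , -0.72545369]), 'torque': array([-0.0362915 ,  0.01124041,  0.01571754]), 'opening': 0.08794060664747781}
scene {'camera_matrix': array([[412.20394504,   0.        , 310.226972  ],
       [  0.        , 412.20394504, 207.24692325],
       [  0.        ,   0.        ,   1.        ]]), 'rvec': array([ 1.00470541, -2.06350697,  1.36396652]), 'tvec': array([0.28018912, 0.26383954, 1.32021052])}
side {'camera_matrix': array([[373.80375183,   0.        , 318.83995454],
       [  0.        , 373.80375183, 199.00868743],
       [  0.        ,   0.        ,   1.        ]]), 'rvec': array([ 2.38538714, -0.96477146,  0.3135147 ]), 'tvec': array([-0.39107814,  0.29217342,  1.79345149])}
wrist {'camera_matrix': array([[355.62118271,   0.        , 315.28381408],
       [  0.        , 355.62118271, 205.20265662],
       [  0.        ,   0.        ,   1.        ]]), 'rvec': array([-2.4030963 ,  1.5645048 ,  0.24884507]), 'tvec': array([-0.57351841, -0.04251491,  0.39060753])}
```

View pics/a_scene.png

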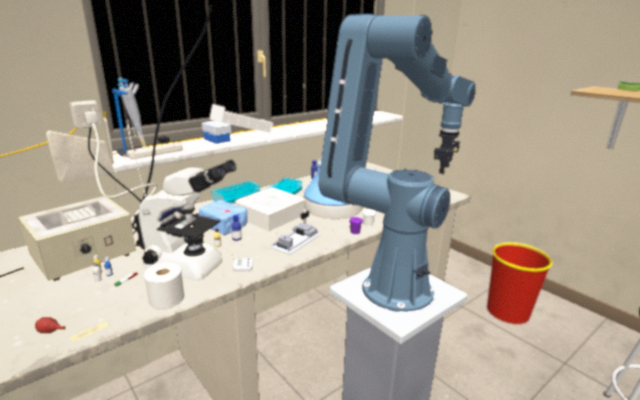

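View pics/a_side.png

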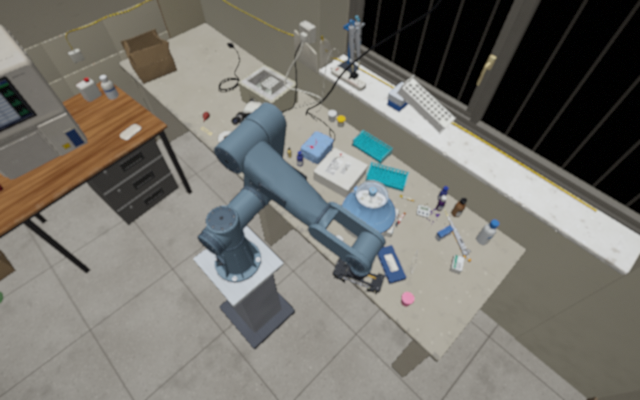

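View pics/a_wrist.png

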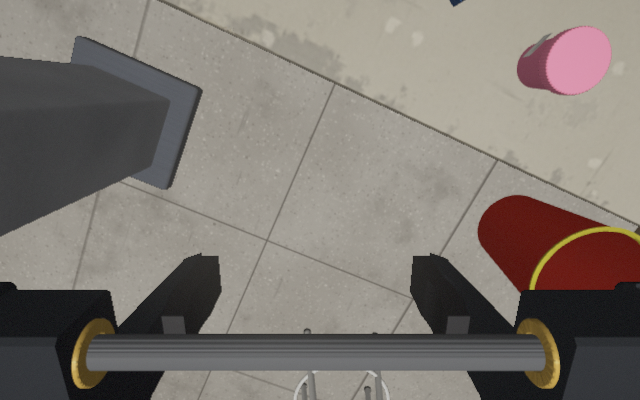

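Run:
```python
from cell import state, read_camera, camera_params
from scipy.spatial.transform import Rotation as R
import cv2,numpy as np
np.set_printoptions(precision=3,suppress=True)
print(R.from_quat(state()['tool_rot']).as_matrix())
for n in ("scene","side","wrist"):
    p=camera_params(n);M=cv2.Rodrigues(p['rvec'])[0];print(n,-M.T@p['tvec'],M[2])
```

```text
[[ 0.404 -0.     0.915]
 [-0.915  0.001  0.404]
 [-0.001 -1.     0.   ]]
scene [-0.685  0.916  0.763] [ 0.715 -0.576 -0.397]
side [-0.271 -0.811  1.65 ] [ 0.401  0.397 -0.826]
wrist [ 0.306 -0.492  0.384] [-0.283 -0.125 -0.951]
```

```bash
cat > h.py <<'E'
from cell import state, read_camera, camera_params
from scipy.spatial.transform import Rotation as R
import cv2,numpy as np
np.set_printoptions(precision=4,suppress=True)
def snap(n,tag):
    p=camera_params(n); im=read_camera(n)[:,:,::-1].copy(); cv2.imwrite(f"pics/{tag}.png",im); np.savez(f"pics/{tag}.npz",**p); return im
def load(tag):
    p=dict(np.load(f"pics/{tag}.npz")); return cv2.imread(f"pics/{tag}.png"),p
def ray(p,u,v,z):
    M=cv2.Rodrigues(p['rvec'])[0]; c=-M.T@p['tvec']
    d=M.T@np.linalg.solve(p['camera_matrix'],np.array([u,v,1.]))
    return c+d*(z-c[2])/d[2]
def proj(p,X):
    return cv2.projectPoints(np.array(X,float).reshape(-1,3),p['rvec'],p['tvec'],p['camera_matrix'],None)[0].reshape(-1,2)
E
python3 - <<'E'
from h import *
im=cv2.imread('pics/a_scene.png'); p=camera_params('scene')
cv2.imwrite('pics/a_scene_c.png',cv2.resize(im[170:290,210:410],None,fx=4,fy=4,interpolation=cv2.INTER_CUBIC))
im=cv2.imread('pics/a_side.png')
cv2.imwrite('pics/a_side_c.png',cv2.resize(im[130:310,240:440],None,fx=4,fy=3.3,interpolation=cv2.INTER_CUBIC))
for n,u,v,z in [('cup',369,217,.03),('purple',356,225,.03),('clamp',295,238,.02),('timer',243,265,.01),('bottle',237,241,0),('roll',165,305,0)]:
    print(n,ray(p,u,v,z))
E
```

```text
cup [ 0.4014 -0.2814  0.03  ]
purple [ 0.3787 -0.182   0.03  ]
clamp [0.4531 0.0729 0.02  ]
timer [0.4161 0.3245 0.01  ]
bottle [0.6003 0.2453 0.    ]
roll [0.3733 0.616  0.    ]
```

View pics/a_scene_c.png

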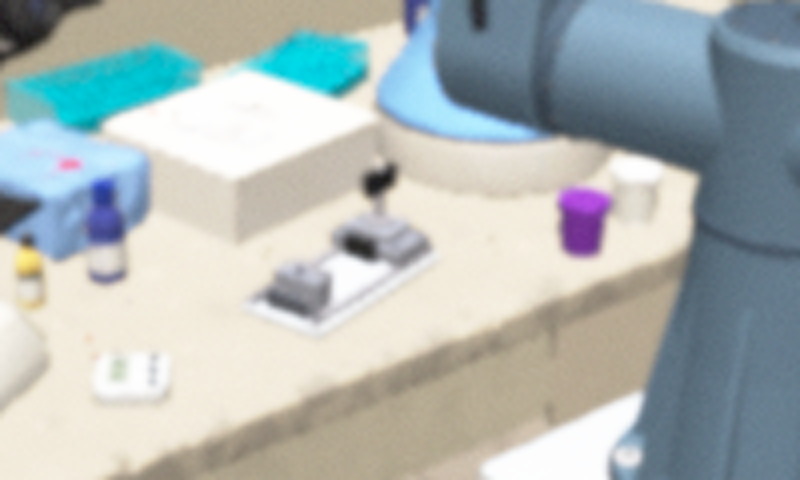

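View pics/a_side_c.png

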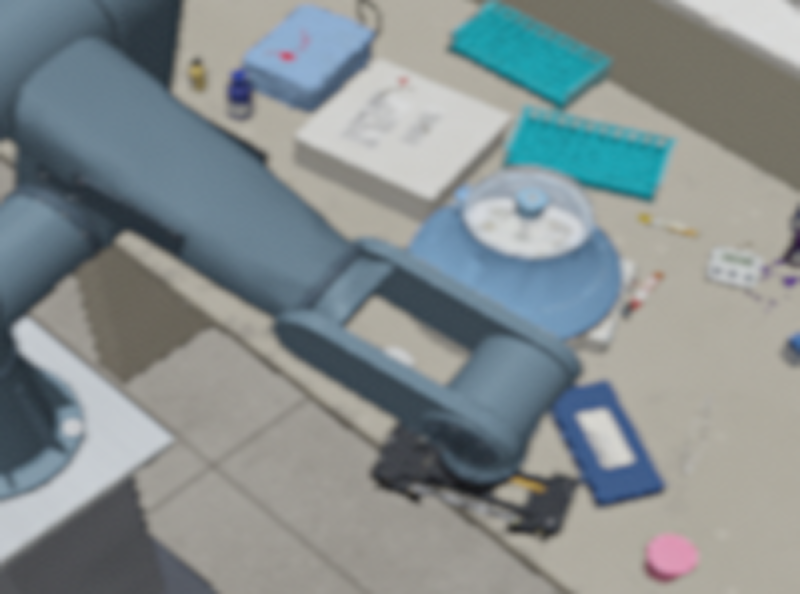

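Emit:
{"fn": "move_arm", "kwargs": {
  "plan": [
    [[-3.0, -2, 2.2, 0, 0, 0, 1], [-3.4, -1.5, 2.8, 0, 0, 0, 1], [-3.4, -1.5, 2.8, 0, 0, 0, 1], [-3.4, -1.5, 2.8, 0, 0, 0, 1], [-3.4, -1.5, 2.8, 0, 0, 0, 1], [-3.4, -1, 2.8, 0, 0, 0, 1], [-3.4, -1, 2.8, 0, 0, 0, 1], [-3.4, 0, 3, 0, 0, 0, 1], [-3.4, 0, 3, 0, 0, 0, 1], [-3.4, 0, 3, 0, 0, 0, 1]]
  ]
}}

```text
t: 1.15
eef_pos: [0.3527, -0.1038, 0.3608]
tool_rot: [-0.592, 0.386, -0.387, 0.592]
force: [0.8, 0.2, 0.0]
opening: 0.0883
```

Emit:
{"fn": "move_arm", "kwargs": {
  "plan": [
    [[0, 0, 0, 0, -0.14, 0, 1], [0, 0, 0, 0, -0.14, 0, 1], [0, 0, 0, 0, -0.14, 0, 1], [0, 0, 0, 0, -0.14, 0, 1], [0, 0, 0, 0, -0.14, 0, 1], [0, 0, 0, 0, -0.14, 0, 1], [0, 0, 0, 0, -0.14, 0, 1], [0, 0, 0, 0, -0.14, 0, 1], [0, 0, 0, 0, -0.14, 0, 1], [0, 0, 0, 0, -0.14, 0, 1]]
  ]
}}

```text
t: 2.15
eef_pos: [0.3526, -0.1054, 0.3605]
tool_rot: [-0.701, -0.088, 0.089, 0.702]
force: [0.1, -0.1, -0.4]
opening: 0.0878
```

Emit:
{"fn": "move_arm", "kwargs": {
  "plan": [
    [[0, 0, 0, 0, -0.14, 0, 1], [0, 0, 0, 0, -0.14, 0, 1], [0, 0, 0, 0, -0.14, 0, 1], [0, 0, 0, 0, -0.14, 0, 1], [0, 0, 0, 0, -0.14, 0, 1], [0, 0, 0, 0, -0.14, 0, 1], [0, 0, 0, 0, -0.14, 0, 1], [0, 0, 0, 0, -0.14, 0, 1], [0, 0, 0, 0, -0.14, 0, 1], [0, 0, 0, 0, -0.07, 0, 1]]
  ]
}}

```text
t: 3.15
eef_pos: [0.3525, -0.1054, 0.3605]
tool_rot: [-0.498, -0.502, 0.502, 0.498]
force: [-0.0, -0.8, 0.5]
opening: 0.0882
```

Run:
```python
from h import *
s=state();print(s['t'],s['eef_pos'],s['joint_pos']);print(R.from_quat(s['tool_rot']).as_matrix())
snap('wrist','b_wrist')
snap('scene','b_scene')
print(state()['eef_pos'])
```

```text
3.15 [ 0.3525 -0.1054  0.3605] [-0.6165 -0.3944  1.9313  0.      1.6051 -2.1964]
[[-0.0091 -0.0003 -1.    ]
 [ 1.      0.0002 -0.0091]
 [ 0.0002 -1.      0.0003]]
[ 0.3526 -0.1054  0.3605]
```

View pics/b_wrist.png

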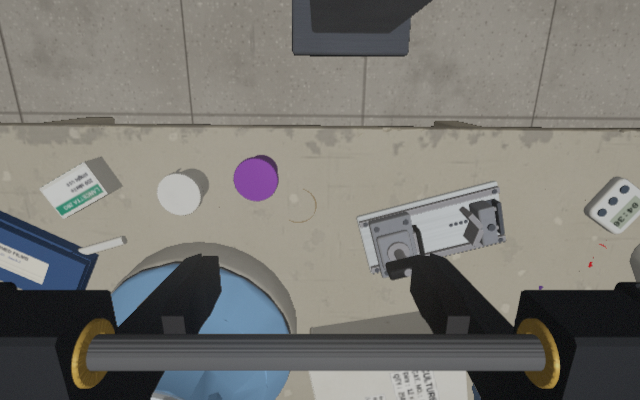

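Run:
```python
from h import *
im,p=load('b_wrist')
cv2.imwrite('pics/b_c1.png',cv2.resize(im[165:290,345:515],None,fx=4.7,fy=4.7,interpolation=cv2.INTER_CUBIC))
cv2.imwrite('pics/b_c2.png',cv2.resize(im[140:260,120:300],None,fx=4,fy=4,interpolation=cv2.INTER_CUBIC))
hsv=cv2.cvtColor(im,cv2.COLOR_BGR2HSV)
m=((hsv[:,:,2]>195)&(hsv[:,:,1]<40)).astype(np.uint8)*255
m[:, :140]=0; m[:,220:]=0; m[:150]=0; m[240:]=0
m=cv2.morphologyEx(m,cv2.MORPH_OPEN,np.ones((3,3)))
cs,_=cv2.findContours(m,0,2)
for c in cs:
    if cv2.contourArea(c)>200: print(cv2.contourArea(c),cv2.boundingRect(c),cv2.fitEllipse(c),cv2.minEnclosingCircle(c))
for u,v in [(179,194),(200,194),(158,194),(179,173)]: print(ray(p,u,v,.059))
```

```text
[ 0.3979 -0.2742  0.059 ]
[ 0.3977 -0.248   0.059 ]
[ 0.3982 -0.3004  0.059 ]
[ 0.3711 -0.2712  0.059 ]
```

View pics/b_c1.png

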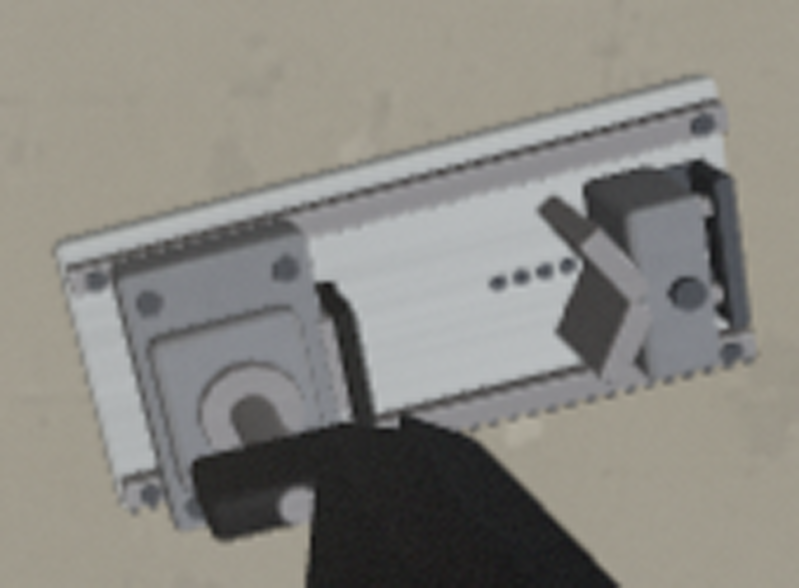

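View pics/b_c2.png

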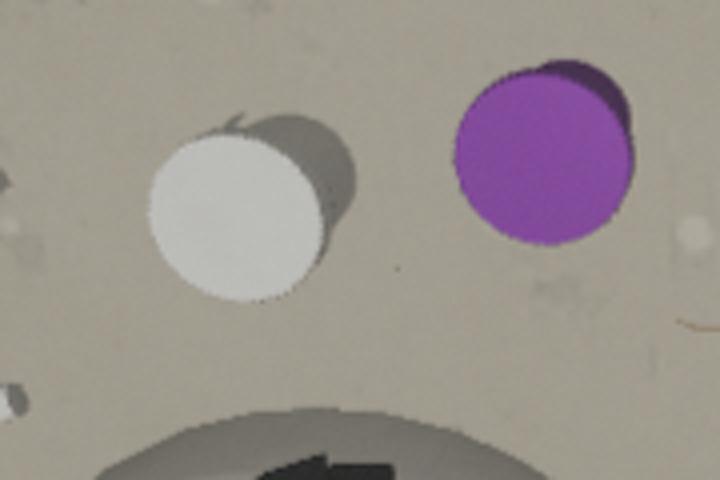

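Run:
```python
from h import *
im,p=load('b_wrist')
hsv=cv2.cvtColor(im,cv2.COLOR_BGR2HSV)
print(im[194,179],im[194,215],im[250,150])
def blob(mask,box):
    x0,y0,x1,y1=box; m=np.zeros_like(mask); m[y0:y1,x0:x1]=mask[y0:y1,x0:x1]
    cs,_=cv2.findContours(m,0,cv2.CHAIN_APPROX_NONE); c=max(cs,key=cv2.contourArea); return c
m=((hsv[:,:,2]>180)&(hsv[:,:,1]<18)).astype(np.uint8)*255
c=blob(m,(140,155,225,235)); print(cv2.contourArea(c),cv2.fitEllipse(c))
pts=np.array([ray(p,u,v,.059)[:2] for u,v in c[:,0]]).astype(np.float32)
print('lid',cv2.fitEllipse(pts))
m=((hsv[:,:,1]>80)&(hsv[:,:,0]>130)&(hsv[:,:,0]<160)).astype(np.uint8)*255
c=blob(m,(220,140,300,220))
pts=np.array([ray(p,u,v,.059)[:2] for u,v in c[:,0]]).astype(np.float32); print('purple',cv2.fitEllipse(pts))
C=np.array([(55,246),(714,78),(755,357),(135,513)])/4.7+[345,165]
for z in (0,.01):
    Q=np.array([ray(p,u,v,z)[:2] for u,v in C]); print(z,Q,[np.linalg.norm(Q[i]-Q[(i+1)%4]) for i in range(4)],Q.mean(0))
    d=Q[1]-Q[0];e=Q[2]-Q[3];print(np.arctan2(d[1],d[0]),np.arctan2(e[1],e[0]))
```

```text
[184 187 188] [144 157 162] [142 154 160]
1277.0 ((178.21180725097656, 194.22882080078125), (37.92959213256836, 42.94285202026367), 123.10231018066406)
lid ((0.3987045884132385, -0.2751784324645996), (0.05125517025589943, 0.05159706622362137), 34.44133758544922)
purple ((0.3769094944000244, -0.177260622382164), (0.05176897719502449, 0.057898446917533875), 55.75425338745117)
0 [[ 0.4482 -0.0435]
 [ 0.3929  0.1508]
 [ 0.4833  0.1791]
 [ 0.5405 -0.0132]] [np.float64(0.2021026661180468), np.float64(0.09472038464973837), np.float64(0.2006221866843767), np.float64(0.09718540420378577)] [0.4662 0.0683]
1.8482296008934478 1.8602791550888036
0.01 [[ 0.4446 -0.0448]
 [ 0.3904  0.1456]
 [ 0.4789  0.1732]
 [ 0.535  -0.0151]] [np.float64(0.19793492867558807), np.float64(0.09276707200299561), np.float64(0.19648497951490748), np.float64(0.09518125821333155)] [0.4622 0.0647]
1.8482296008934478 1.860279155088804
```

Emit:
{"fn": "move_arm", "kwargs": {
  "plan": [
    [[-3.4, 3, -0.9, 0, 0, 0, 0.7], [-3.4, 3, -0.9, 0, 0, 0, 0.7], [-3.4, 3, -0.9, 0, 0, 0, 0.7], [-3.4, 3, -0.9, 0, 0, 0, 0.7], [-3.4, 3, -0.9, 0, 0, 0, 0.7], [0, 0, 0, 0, 0, 0, 0.7]]
  ]
}}

```text
t: 3.85
eef_pos: [0.3967, -0.2766, 0.205]
tool_rot: [-0.497, -0.5, 0.5, 0.504]
force: [0.2, 1.1, -1.1]
opening: 0.0753
```

Run:
```python
from h import *
s=state();print(s['t'],s['eef_pos'],s['opening'],s['torque'])
snap('wrist','c_wrist')
im,p=load('c_wrist')
print(proj(p,[[.3987,-.2752,.059]]))
```

```text
3.85 [ 0.3967 -0.2766  0.205 ] 0.0753363065059443 [ 0.0762 -0.0997  0.0498]
[[314.5665 199.7549]]
```

View pics/c_wrist.png

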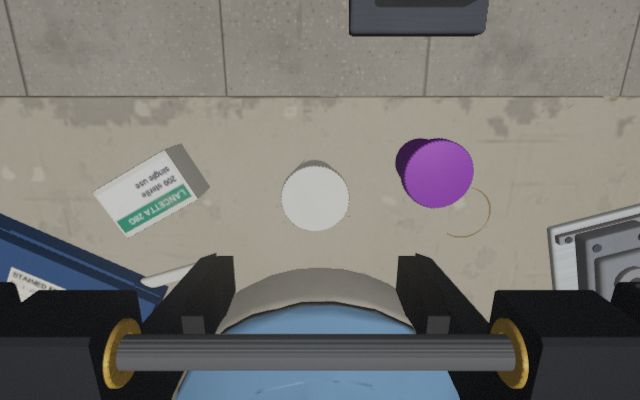

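Run:
```python
from h import *
im,p=load('c_wrist')
hsv=cv2.cvtColor(im,cv2.COLOR_BGR2HSV)
m=((hsv[:,:,2]>172)&(hsv[:,:,1]<20)).astype(np.uint8)*255
m[:,:260]=0;m[:,365:]=0;m[:150]=0;m[245:]=0
cs,_=cv2.findContours(m,0,cv2.CHAIN_APPROX_NONE); c=max(cs,key=cv2.contourArea)
pts=np.array([ray(p,u,v,.059)[:2] for u,v in c[:,0]]).astype(np.float32)
print('lid',cv2.fitEllipse(pts),cv2.fitEllipse(c)); s=state()
e=cv2.fitEllipse(pts)[0]; d=np.array([*e,.060])-s['eef_pos']
print(d, R.from_quat(s['tool_rot']).as_matrix().T@d*100)
```

```text
lid ((0.39830484986305237, -0.27498859167099), (0.05272315442562103, 0.05299925059080124), 174.5235137939453) ((314.8125915527344, 198.3761749267578), (63.47871398925781, 66.62936401367188), 89.82168579101562)
[ 0.0011  0.0005 -0.1474] [-0.0338 14.7423 -0.1837]
```

Emit:
{"fn": "move_arm", "kwargs": {
  "plan": [
    [[0, 3, -0.1, 0, 0, 0, 0.7], [0, 3, 0, 0, 0, 0, 0.7], [0, 3, 0, 0, 0, 0, 0.7], [0, 3, 0, 0, 0, 0, 0.7], [0, 1.5, 0, 0, 0, 0, 0.7], [0, 1, 0, 0, 0, 0, 0.7], [0, 0, 0, 0, 0, 0, 0.7], [0, 0, 0, 0, 0, 0, 0.7]]
  ]
}}

```text
t: 4.7
eef_pos: [0.4001, -0.2757, 0.0671]
tool_rot: [-0.5, -0.501, 0.501, 0.498]
force: [0.2, -0.1, 0.5]
opening: 0.0749
```

Run:
```python
from h import *
s=state();print(s['t'],s['eef_pos'],s['opening'],s['force'],s['torque']);print(R.from_quat(s['tool_rot']).as_matrix())
```

```text
4.7 [ 0.4001 -0.2757  0.0671] 0.07486483994917283 [ 0.2364 -0.1178  0.5289] [ 0.0447 -0.1727 -0.0323]
[[-0.0042  0.0014 -1.    ]
 [ 1.     -0.0014 -0.0042]
 [-0.0014 -1.     -0.0013]]
```

Emit:
{"fn": "move_arm", "kwargs": {
  "plan": [
    [[0, 0.4, 0.2, 0, 0, 0, 0.7], [0, 0.3, 0, 0, 0, 0, 0.7], [0, 0, 0, 0, 0, 0, 0.1], [0, 0, 0, 0, 0, 0, 0.0], [0, 0, 0, 0, 0, 0, 0.0], [0, 0, 0, 0, 0, 0, 0.0], [0, 0, 0, 0, 0, 0, 0.0]]
  ],
  "grip_force": 12
}}

```text
t: 5.4
eef_pos: [0.3975, -0.2755, 0.0588]
tool_rot: [-0.499, -0.501, 0.501, 0.499]
force: [0.1, 0.3, 0.2]
opening: 0.0544
```

Run:
```python
from h import *
s=state();print(s['t'],s['eef_pos'],s['opening'],s['force'],s['torque']);print(R.from_quat(s['tool_rot']).as_matrix())
snap('wrist','d_wrist')
```

```text
5.4 [ 0.3975 -0.2755  0.0588] 0.054388903404102074 [0.0716 0.2917 0.1937] [ 0.0876 -0.1392 -0.0143]
[[-0.0042  0.0002 -1.    ]
 [ 1.     -0.0002 -0.0042]
 [-0.0002 -1.     -0.0002]]
```

View pics/d_wrist.png

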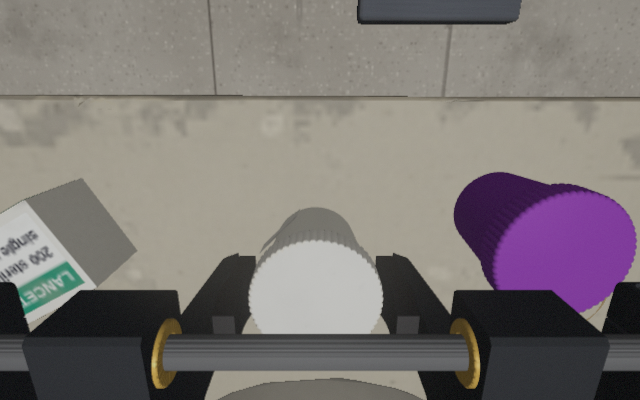

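Emit:
{"fn": "move_arm", "kwargs": {
  "plan": [
    [[0, -2, 0, 0, 0, 0, 0], [0, -3.5, 0, 0, 0, 0, 0], [0, -4, 0, 0, 0, 0, 0], [2, -4, -0.5, 0, 0, 0, 0], [4, -2.5, -0.7, 0, 0, 0, 0], [4, -2.5, -0.7, 0, 0, 0, 0], [4, -2.5, -0.7, 0, 0, 0, 0], [4, -2.5, -0.7, 0, 0, 0, 0], [4, -2.5, -0.7, 0, 0, 0, 0], [4, -1.5, -0.7, 0, 0, 0, 0]]
  ]
}}

```text
t: 6.45
eef_pos: [0.4437, -0.0136, 0.3359]
tool_rot: [0.5, 0.502, -0.501, -0.498]
force: [1.0, 0.8, -1.5]
opening: 0.0546
```

Emit:
{"fn": "move_arm", "kwargs": {
  "plan": [
    [[4, 0, -0.7, 0, 0.12, 0, 0], [4, 0, -0.7, 0, 0.12, 0, 0], [1, 0, 0, 0, 0.14, 0, 0], [0, 0, 0, 0, 0.14, 0, 0], [0, 0, 0, 0, 0.14, 0, 0], [0, 0, 0, 0, 0.14, 0, 0], [0, 0, 0, 0, 0.14, 0, 0], [0, 0, 0, 0, 0.14, 0, 0], [0, 0, 0, 0, 0.14, 0, 0], [0, 0, 0, 0, 0.06, 0, 0]]
  ]
}}

```text
t: 7.45
eef_pos: [0.4638, 0.0736, 0.3334]
tool_rot: [-0.7, -0.102, 0.102, 0.7]
force: [-1.0, -0.4, -0.8]
opening: 0.0543
```

Run:
```python
from h import *
s=state();print(s['t'],s['eef_pos'],s['opening'],s['force'],s['torque'],s['joint_pos']);print(R.from_quat(s['tool_rot']).as_matrix())
snap('wrist','e_wrist')
```

```text
7.45 [0.4638 0.0736 0.3334] 0.054259408721445884 [-1.0348 -0.3659 -0.8332] [-0.0289 -0.1174  0.0416] [-0.0962 -0.1176  1.767   0.      1.4927 -0.3865]
[[ 0.9582 -0.0006 -0.2862]
 [ 0.2862  0.0001  0.9582]
 [-0.0005 -1.      0.0003]]
```

View pics/e_wrist.png

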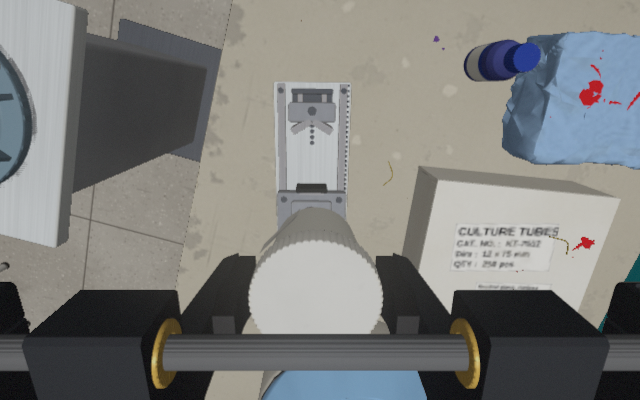

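Run:
```python
from h import *
im,p=load('e_wrist')
cv2.imwrite('pics/e_c.png',cv2.resize(im[75:225,255:370],None,fx=4,fy=4,interpolation=cv2.INTER_CUBIC))
```

```text
(no output)
```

View pics/e_c.png

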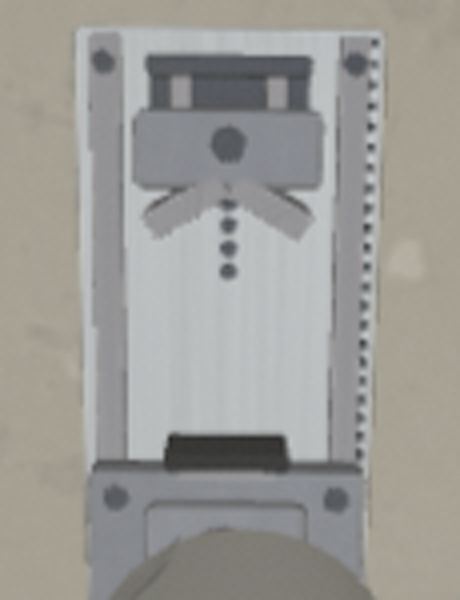

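Run:
```python
from h import *
im,p=load('e_wrist')
P=lambda a,b,z: ray(p,a/4+255,b/4+75,z)[:2]
tl,tr=P(78,30,.01),P(384,30,.01); print('plate +x corners',tl,tr,np.linalg.norm(tl-tr))
# edges lines of plate left/right
l2,r2=P(88,460,.01),P(366,460,.01); print('lower',l2,r2,np.linalg.norm(l2-r2))
for a,b in ((l2,tl),(r2,tr)): d=b-a; print('yaw',np.arctan2(d[1],d[0]))
a,b=P(153,241,.044),P(301,241,.044); print('tips',a,b,np.linalg.norm(a-b))
a2,b2=P(143,215,.044),P(313,215,.044); print('outer',np.linalg.norm(a2-b2))
ap=P(228,182,.044);print('apex back',ap)
ps=[P(168,437,.018),P(290,437,.018),P(166,470,.044),P(290,470,.044)]; print(ps,np.linalg.norm(ps[0]-ps[1]),np.linalg.norm(ps[2]-ps[3]))
psi=1.855
ex=np.array([np.cos(psi),np.sin(psi)]);ey=np.array([-ex[1],ex[0]])
C=(tl+tr)/2-0.1*ex; print('centre',C)
f=lambda q:(np.array([(q-C)@ex,(q-C)@ey])*1000).round(1)
for n,q in [('tl',tl),('tr',tr),('l2',l2),('r2',r2),('tipL',a),('tipR',b),('oL',a2),('oR',b2),('apex',ap)]+[('pad',q) for q in ps]: print(n,f(q))
s=state()['eef_pos'][:2]; print('tcp',f(s), 'cam',f((-cv2.Rodrigues(p['rvec'])[0].T@p['tvec'])[:2]))
for n,c,z in [('hole',(228,272),.01),('bolt',(228,144),.044)]: print(n,f(P(*c,z)))
```

```text
plate +x corners [0.392  0.1449] [0.4793 0.171 ] 0.09108088587520498
lower [0.4287 0.0172] [0.5157 0.0433] 0.09082896470485241
yaw 1.85070652571669
yaw 1.8488108897193298
tips [0.4308 0.096 ] [0.4716 0.1083] 0.04256636689453023
outer 0.04862027534205233
apex back [0.4468 0.1181]
[array([0.4514, 0.0343]), array([0.4887, 0.0455]), array([0.453 , 0.0312]), array([0.4889, 0.0419])] 0.03894472164847266 0.03752312688215282
centre [0.4637 0.0619]
tl [99.7 45.5]
tr [100.3 -45.5]
l2 [-33.1  46.1]
r2 [-32.5 -44.7]
tipL [41.9 21.9]
tipR [ 42.2 -20.6]
oL [49.3 24.7]
oR [ 49.6 -23.9]
apex [58.7  0.4]
pad [-23.1  19.5]
pad [-22.8 -19.4]
pad [-26.5  18.9]
pad [-26.3 -18.7]
tcp [11.1 -3.5] cam [93.  -2.9]
hole [28.3  0.6]
bolt [69.1  0.5]
```

Emit:
{"fn": "move_arm", "kwargs": {
  "plan": [
    [[-0.2, 2.5, 0.7, 0, 0, 0, 0], [-0.2, 3.5, 0.7, 0, 0, 0, 0], [0, 3.5, 0, 0, 0, 0, 0], [0, 3.5, 0, 0, 0, 0, 0], [0, 3.5, 0, 0, 0, 0, 0], [0, 2.5, 0, 0, 0, 0, 0], [0, 1.5, 0, 0, 0, 0, 0], [0, 0, 0, 0, 0, 0, 0], [0, 0, 0, 0, 0, 0, 0]]
  ]
}}

```text
t: 8.4
eef_pos: [0.4562, 0.0858, 0.1289]
tool_rot: [-0.699, -0.104, 0.104, 0.699]
force: [1.1, -0.1, -0.1]
opening: 0.0544
```

```bash
cat >> h.py <<'E'
psi=1.852; C=np.array([.4637,.0619])
ex=np.array([np.cos(psi),np.sin(psi)]);ey=np.array([-ex[1],ex[0]])
f=lambda q:(np.array([(q-C)@ex,(q-C)@ey])*1000).round(1)
def rep():
    s=state(); M=R.from_quat(s['tool_rot']).as_matrix()
    print('t %.2f'%s['t'],s['eef_pos'],'clamp mm',f(s['eef_pos'][:2]),'open %.4f'%s['opening'],'F',s['force'],'T',s['torque'],'q6 %.3f'%s['joint_pos'][5],'yawz %.4f'%np.arctan2(M[1,2],M[0,2]),'tilt',M[2,0],M[2,2])
E
python3 - <<'E'
from h import *
rep()
snap('wrist','f_wrist');im=snap('scene','f_scene')
cv2.imwrite('pics/f_sc.png',cv2.resize(im[190:270,240:340],None,fx=6,fy=6,interpolation=cv2.INTER_CUBIC))
E
```

```text
t 8.40 [0.4562 0.0858 0.1289] clamp mm [25.   0.6] open 0.0544 F [ 1.0746 -0.0704 -0.1136] T [-0.0291 -0.0969 -0.0258] q6 -0.367 yawz 1.8666 tilt -0.0003522949490931959 0.00015977868114741556
```

View pics/f_wrist.png

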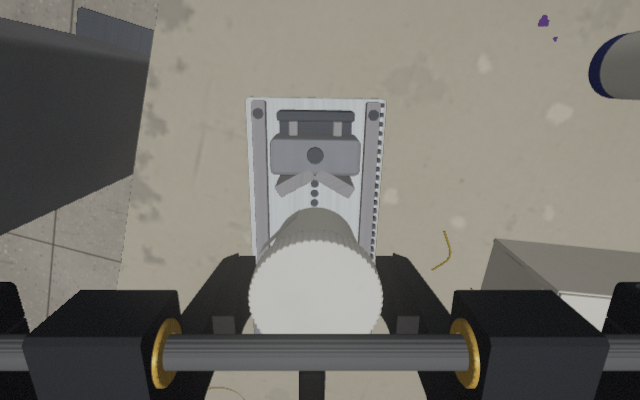

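View pics/f_sc.png

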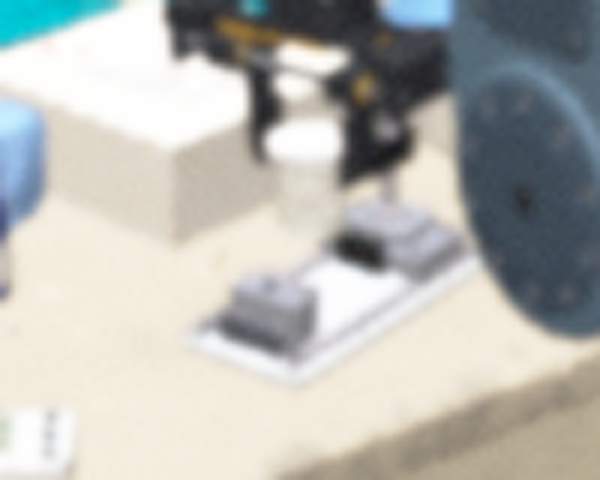

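Run:
```python
from h import *
im,p=load('f_wrist')
cv2.imwrite('pics/f_c.png',cv2.resize(im[90:240,240:390],None,fx=4,fy=4,interpolation=cv2.INTER_CUBIC))
```

```text
(no output)
```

View pics/f_c.png

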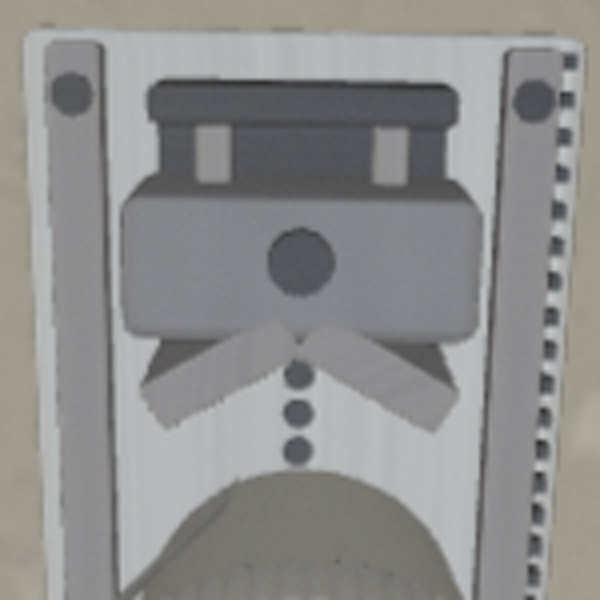

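Run:
```python
from h import *
im,p=load('f_wrist')
P=lambda a,b,z: ray(p,a/4+240,b/4+90,z)[:2]
for n,a,b,z in [('tipL',167,430,.044),('tipR',436,434,.044),('apex',300,345,.044),('oL',142,387,.044),('oR',460,395,.044),('jawL',122,260,.044),('jawR',484,260,.044),('tl',28,33,.01),('tr',582,42,.01),('hole',298,450,.01)]: print(n,f(P(a,b,z)))
```

```text
tipL [43.  21.3]
tipR [ 43.  -20.1]
apex [56.7  1.1]
oL [49.8 25. ]
oR [ 49.2 -23.5]
jawL [69.2 27.6]
jawR [ 70. -26.]
tl [100.2  46.3]
tr [100.2 -44.6]
hole [29.2  1. ]
```

Emit:
{"fn": "move_arm", "kwargs": {
  "plan": [
    [[0, 1.5, 0.15, 0, 0, 0, 0], [0, 2, 0, 0, 0, 0, 0], [0, 1.2, 0, 0, 0, 0, 0], [0, 0.7, 0, 0, 0, 0, 0], [0, 0.4, 0, 0, 0, 0, 0], [0, 0.1, 0, 0, 0, 0, 0], [0, 0, 0, 0, 0, 0, 0]]
  ]
}}

```text
t: 9.2
eef_pos: [0.4561, 0.0871, 0.0701]
tool_rot: [0.699, 0.104, -0.104, -0.699]
force: [-0.0, 0.6, -0.4]
opening: 0.0545
```

Run:
```python
from h import *
rep()
```

```text
t 9.20 [0.4561 0.0871 0.0701] clamp mm [26.4  0.3] open 0.0545 F [-0.015   0.5784 -0.3874] T [-0.0458 -0.0875 -0.0185] q6 -0.363 yawz 1.8658 tilt 0.000605161373577745 -0.00023255874553718137
```

Emit:
{"fn": "move_arm", "kwargs": {
  "plan": [
    [[0, 0.1, 0, 0, 0, 0, 0], [0, 0.03, 0, 0, 0, 0, 0], [0, 0, 0, 0, 0, 0, 0.3], [0, 0, 0, 0, 0, 0, 0.5], [0, 0, 0, 0, 0, 0, 0.6], [0, 0, 0, 0, 0, 0, 0.6]]
  ]
}}

```text
t: 9.8
eef_pos: [0.4557, 0.0872, 0.0685]
tool_rot: [0.699, 0.104, -0.104, -0.699]
force: [0.1, 0.2, -0.3]
opening: 0.0705
```

Run:
```python
from h import *
rep()
snap('wrist','g_wrist')
rep()
```

```text
t 9.80 [0.4557 0.0872 0.0685] clamp mm [26.5  0.6] open 0.0705 F [ 0.1019  0.1793 -0.3173] T [-0.0443 -0.12   -0.0182] q6 -0.363 yawz 1.8658 tilt 6.127398354974223e-05 -1.957672398616994e-05
t 9.85 [0.4557 0.0872 0.0684] clamp mm [26.5  0.6] open 0.0706 F [-0.7151  1.0442  0.1948] T [ 0.0092 -0.117  -0.0356] q6 -0.363 yawz 1.8658 tilt 4.7389086574894934e-05 -2.9197418712822998e-05
```

View pics/g_wrist.png

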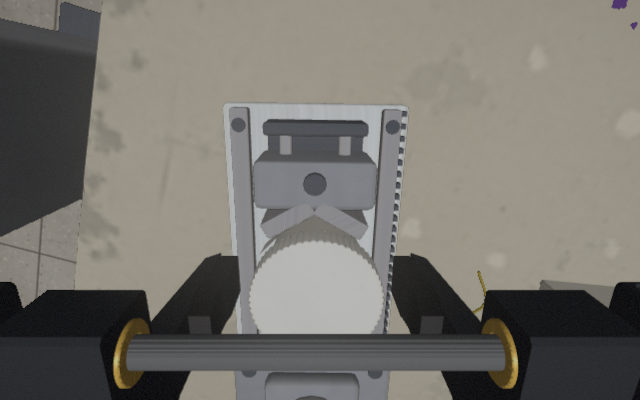

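Emit:
{"fn": "move_arm", "kwargs": {
  "plan": [
    [[0, -1, 0, 0, 0, 0, 0.6], [0, -3, 0, 0, 0, 0, 0.6], [0, -4.5, 0, 0, 0, 0, 0.6], [0, -4.5, 0.5, 0, 0, 0, 0.6], [0, -4.5, 2, 0, 0, 0, 0.6], [0, -2, 2, 0, 0, 0, 0.6], [0, 0, 0, 0, 0, 0, 0.6], [0, 0, 0, 0, 0, 0, 0.6]]
  ]
}}

```text
t: 10.65
eef_pos: [0.4425, 0.1302, 0.2636]
tool_rot: [0.7, 0.105, -0.104, -0.699]
force: [0.0, 0.4, -0.4]
opening: 0.0704
```

Run:
```python
from h import *
rep()
im=snap('wrist','i_wrist')
rep()
cv2.imwrite('pics/i_c.png',cv2.resize(im[50:350,200:430],None,fx=2.6,fy=2,interpolation=cv2.INTER_CUBIC))
```

```text
t 10.65 [0.4425 0.1302 0.2636] clamp mm [71.6  1.4] open 0.0704 F [ 0.0306  0.3607 -0.3701] T [-0.059  -0.0597 -0.0012] q6 -0.268 yawz 1.8671 tilt 0.0007129641448501423 -0.0006011232981054659
t 10.70 [0.442  0.1299 0.2625] clamp mm [71.3  1.9] open 0.0705 F [ 0.5024 -0.7187 -0.7458] T [-0.0825 -0.0776  0.046 ] q6 -0.268 yawz 1.8662 tilt -0.0014744186296113682 -9.770241967577142e-06
```

View pics/i_c.png

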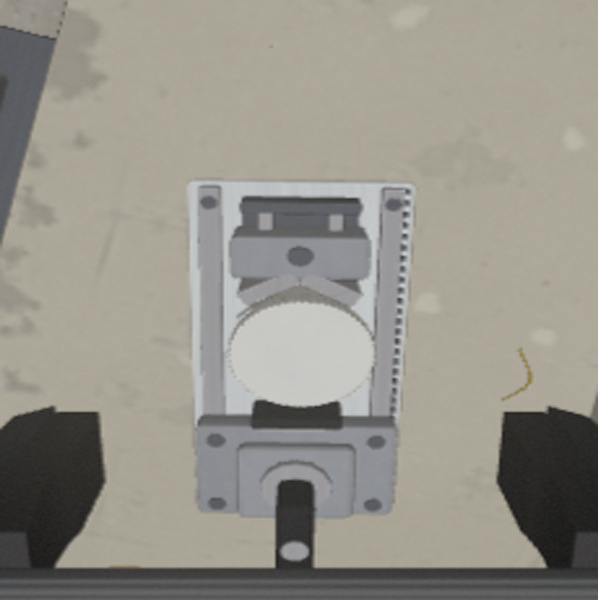

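Run:
```python
from h import *
im,p=load('i_wrist')
cv2.imwrite('pics/i_k.png',cv2.resize(im[230:350,260:370],None,fx=5,fy=5,interpolation=cv2.INTER_CUBIC))
P=lambda a,b,z: f(ray(p,a/2.6+200,b/2+50,z)[:2])
print('dot',P(294,551,.106),'flange',P(296,487,.054),'frontlow',P(297,480,.08),P(297,480,.106))
for n,a,b,z in [('tl',190,183,.01),('tr',413,185,.01),('tipL',248,303,.044),('tipR',352,303,.044),('car fl',198,418,.03),('car bl',198,510,.03),('car fl2',198,428,.03)]: print(n,P(a,b,z))
hsv=cv2.cvtColor(im,cv2.COLOR_BGR2HSV)
m=((hsv[:,:,2]>172)&(hsv[:,:,1]<14)).astype(np.uint8)*255
m[:,:284]=0;m[:,348:]=0;m[:198]=0;m[256:]=0
cs,_=cv2.findContours(m,0,cv2.CHAIN_APPROX_NONE); c=max(cs,key=cv2.contourArea)
pts=np.array([ray(p,u,v,.069)[:2] for u,v in c[:,0]]).astype(np.float32)
e=cv2.fitEllipse(pts);print('lid',e,f(np.array(e[0])))
```

```text
dot [-57.9   1.1] flange [-56.2   0.5] frontlow [-35.9   0.4] [-19.9   0.6]
tl [99.5 46. ]
tr [ 99.9 -44.7]
tipL [44.2 20.7]
tipR [ 44.8 -19.8]
car fl [-27.8  43. ]
car bl [-87.3  44.1]
car fl2 [-34.   43.1]
lid ((0.4547888934612274, 0.08434779942035675), (0.05931980162858963, 0.06408200412988663), 48.24581527709961) [24.   2.3]
```

View pics/i_k.png

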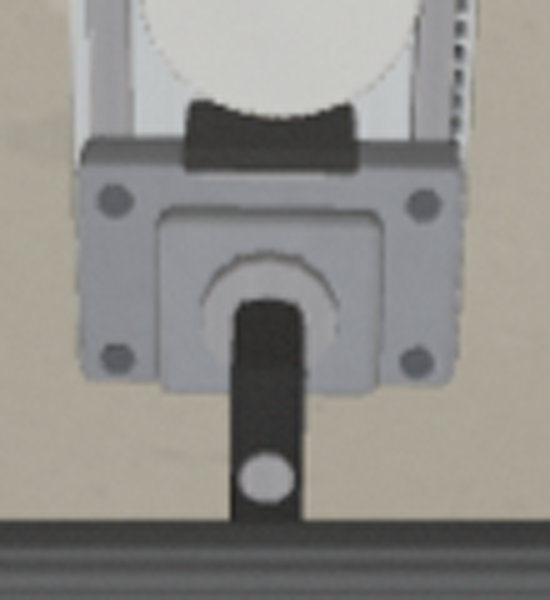

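```bash
python3 - <<'E'
from h import *
im,p=load('b_wrist')
for z in (0,.05,.1,.15): print('dome right edge',z,ray(p,297,300,z), 'box corner', ray(p,311,330,z))
print('knob world',C-.058*ex+.0008*ey)
im,p=load('e_wrist')
# box: top corner (425,168)?, bottom (403,250)
for z in (0,.04,.06,.08,.1,.12): print('box top near corner',z,ray(p,425,168,z),f(ray(p,425,168,z)[:2]),ray(p,437,185,z)[:2],'otherTop',ray(p,618,198,z)[:2])
E
python3 - <<'E'
import cv2
im=cv2.imread('pics/e_wrist.png'); cv2.imwrite('pics/e_box.png',cv2.resize(im[150:300,380:640],None,fx=3,fy=3))
im=cv2.imread('pics/b_wrist.png'); cv2.imwrite('pics/b_dome.png',cv2.resize(im[230:400,90:480],None,fx=2,fy=2))
E
```

```text
dome right edge 0 [ 0.5874 -0.131   0.    ] box corner [ 0.6433 -0.1087  0.    ]
dome right edge 0.05 [ 0.5548 -0.1284  0.05  ] box corner [ 0.6049 -0.1083  0.05  ]
dome right edge 0.1 [ 0.5222 -0.1257  0.1   ] box corner [ 0.5666 -0.1079  0.1   ]
dome right edge 0.15 [ 0.4897 -0.123   0.15  ] box corner [ 0.5282 -0.1076  0.15  ]
knob world [0.479 0.006]
box top near corner 0 [0.6065 0.0987 0.    ] [  -4.2 -147.5] [0.6306 0.0819] otherTop [0.871  0.1351]
box top near corner 0.04 [0.592  0.1034 0.04  ] [   4.3 -134.8] [0.6139 0.088 ] otherTop [0.8334 0.1365]
box top near corner 0.06 [0.5848 0.1057 0.06  ] [   8.5 -128.5] [0.6056 0.0911] otherTop [0.8146 0.1373]
box top near corner 0.08 [0.5775 0.1081 0.08  ] [  12.8 -122.1] [0.5973 0.0942] otherTop [0.7958 0.138 ]
box top near corner 0.1 [0.5703 0.1104 0.1   ] [  17.  -115.8] [0.589  0.0972] otherTop [0.777  0.1388]
box top near corner 0.12 [0.563  0.1127 0.12  ] [  21.3 -109.5] [0.5807 0.1003] otherTop [0.7582 0.1395]
```

View pics/e_box.png

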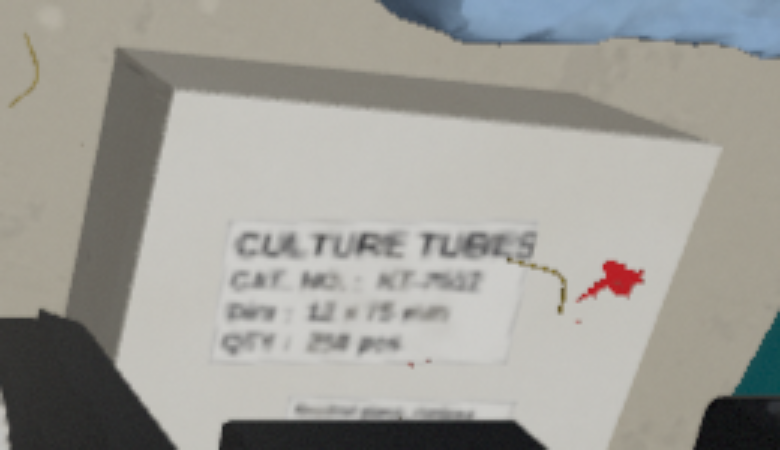

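View pics/b_dome.png

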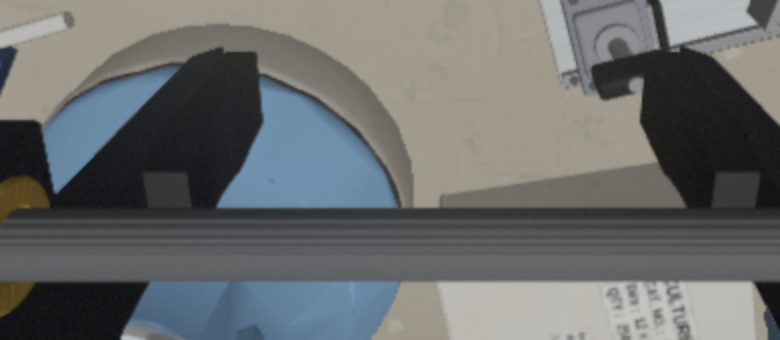

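Emit:
{"fn": "move_arm", "kwargs": {
  "plan": [
    [[0, 0, -3.5, 0, 0.014, 0, 0.4], [-0.05, 0, -4, 0, 0, 0, 0.4], [0, 0, -3.5, 0, 0, 0, 0.2], [0, -1, -1.9, 0, 0, 0, 0.0], [0, 0, 0, 0, 0, 0, 0.0], [0, 0, 0, 0, 0, 0, 0]]
  ]
}}

```text
t: 11.3
eef_pos: [0.4777, 0.0058, 0.2718]
tool_rot: [-0.7, -0.097, 0.099, 0.701]
force: [0.2, 0.8, 1.2]
opening: 0.0439
```

Run:
```python
from h import *
rep()
im=snap('wrist','j_wrist')
rep()
print(proj(load('j_wrist')[1],[np.r_[C-.058*ex+.0008*ey,.106]]))
```

```text
t 11.30 [0.4777 0.0058 0.2718] clamp mm [-57.8   2.1] open 0.0439 F [0.1813 0.7709 1.2427] T [-0.0387 -0.1331 -0.036 ] q6 -0.516 yawz 1.8498 tilt -0.0024983732541027925 0.0016936767726231094
t 11.35 [0.4775 0.0065 0.2719] clamp mm [-57.1   2.1] open 0.0438 F [ 0.0407  0.4001 -0.0195] T [ 0.0427 -0.0966  0.0237] q6 -0.516 yawz 1.8510 tilt -0.002430916465832489 0.0016732229139944654
[[317.0741 190.9718]]
```

View pics/j_wrist.png

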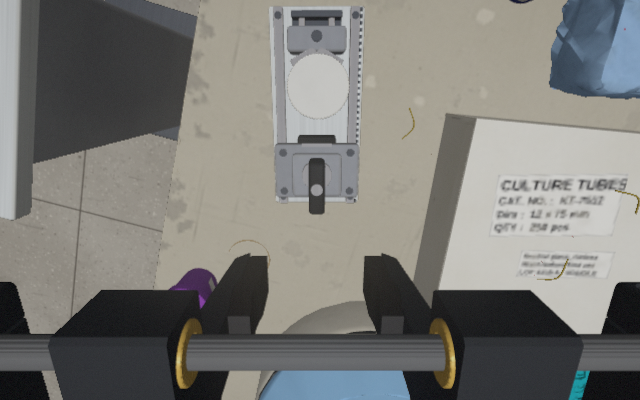

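Run:
```python
from h import *
im,p=load('j_wrist')
cv2.imwrite('pics/j_c.png',cv2.resize(im[0:220,260:380],None,fx=4,fy=2.7,interpolation=cv2.INTER_CUBIC))
hsv=cv2.cvtColor(im,cv2.COLOR_BGR2HSV)
m=((hsv[:,:,2]>172)&(hsv[:,:,1]<14)).astype(np.uint8)*255
```

```text
(no output)
```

View pics/j_c.png

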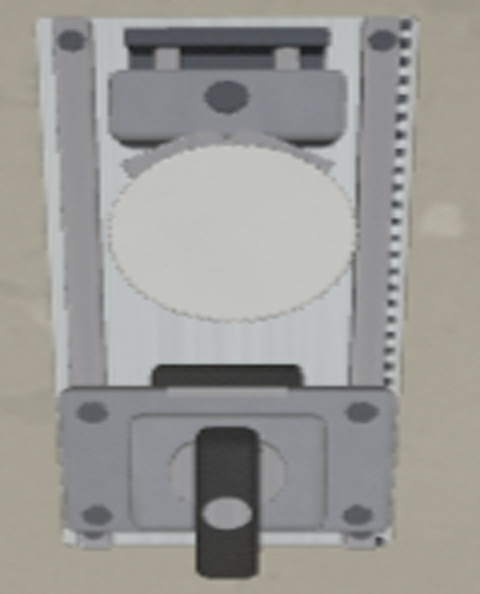

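Run:
```python
from h import *
im,p=load('j_wrist')
P=lambda a,b,z: f(ray(p,a/4+260,b/2.7,z)[:2])
print('lid L,R,top,bot',P(107,232,.069),P(357,232,.069),P(232,143,.069),P(232,321,.069))
print('pad top front',P(153,367,.044),P(302,367,.044))
print('knob front top',P(228,428,.106),'back top',P(228,578,.106),'dot',P(227,514,.106),'L,R',P(196,520,.106),P(259,520,.106))
print('tips',P(135,178,.044),P(325,178,.044),'apex',P(225,135,.044))
print('bolts',P(70,38,.018),P(383,38,.018),'car',P(62,388,.054),P(398,388,.054))
```

```text
lid L,R,top,bot [26.8 27.2] [ 26.7 -27.4] [53.3 -0.1] [-1.3 -0.1]
pad top front [-19.5  19.1] [-19.5 -17.4]
knob front top [-30.3   0.9] back top [-78.8   0.9] dot [-57.5   1.1] L,R [-59.4   7.7] [-59.4  -5.7]
tips [44.5 22.2] [ 44.4 -21.7] apex [58.   1.4]
bolts [92.1 38.2] [ 92.  -36.3] car [-25.6  40.5] [-25.7 -40. ]
```

Emit:
{"fn": "move_arm", "kwargs": {
  "plan": [
    [[0.1, 3, 0, 0, 0, 0, 0], [0, 4, 0, 0, 0, 0, 0], [0, 4, 0, 0, 0, 0, 0], [0, 3, 0, 0, 0, 0, 0], [0, 2, 0, 0, 0, 0, 0], [0, 1.0, 0, 0, 0, 0, 0], [0, 0, 0, 0, 0, 0, 0], [0, 0, 0, 0, 0, 0, 0]]
  ]
}}

```text
t: 12.15
eef_pos: [0.4797, 0.0069, 0.104]
tool_rot: [0.7, 0.1, -0.099, -0.7]
force: [0.1, -0.1, -0.0]
opening: 0.0443
```

Run:
```python
from h import *
rep()
snap('wrist','k_wrist')
```

```text
t 12.15 [0.4797 0.0069 0.104 ] clamp mm [-57.3  -0.1] open 0.0443 F [ 0.1298 -0.071  -0.0339] T [ 0.0289 -0.0577 -0.0203] q6 -0.515 yawz 1.8525 tilt 0.0006451289917222269 -0.0002923273820820138
```

View pics/k_wrist.png

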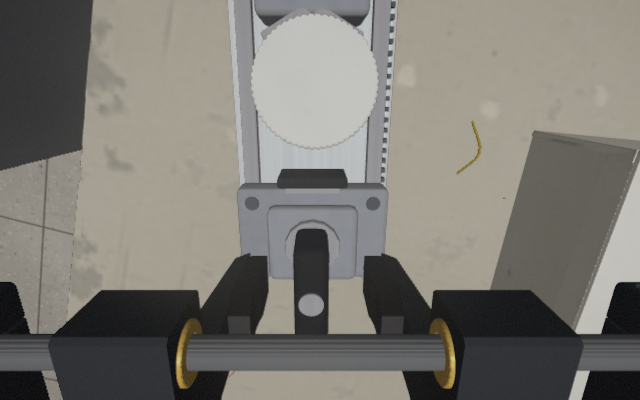

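Emit:
{"fn": "move_arm", "kwargs": {
  "plan": [
    [[-0.1, 0.4, 0, 0, 0, 0, 0], [0, 0.3, 0, 0, 0, 0, -0.3], [0, 0, 0, 0, 0, 0, -0.6], [0, 0, 0, 0, 0, 0, -0.8], [0, 0, 0, 0, 0, 0, -0.9], [0, 0, 0, 0, 0, 0, -0.9], [0, 0, 0, 0, 0, 0, -0.9]]
  ],
  "grip_force": 25
}}

```text
t: 12.9
eef_pos: [0.4782, 0.0062, 0.0966]
tool_rot: [0.7, 0.099, -0.099, -0.7]
force: [-3.9, -1.5, 3.5]
opening: 0.014
```

Run:
```python
from h import *
for i in range(4): rep(); 
snap('wrist','l_wrist'); rep()
```

```text
t 12.90 [0.4782 0.0062 0.0966] clamp mm [-57.6   1.5] open 0.0140 F [-3.9458 -1.5021  3.5059] T [-0.2334  0.3378  0.0128] q6 -0.517 yawz 1.8519 tilt -0.0005921330316252249 -7.336694897563945e-05
t 12.90 [0.4782 0.0062 0.0966] clamp mm [-57.6   1.5] open 0.0140 F [-3.9458 -1.5021  3.5059] T [-0.2334  0.3378  0.0128] q6 -0.517 yawz 1.8519 tilt -0.0005921330316252249 -7.336694897563945e-05
t 12.90 [0.4782 0.0062 0.0966] clamp mm [-57.6   1.5] open 0.0140 F [-3.9458 -1.5021  3.5059] T [-0.2334  0.3378  0.0128] q6 -0.517 yawz 1.8519 tilt -0.0005921330316252249 -7.336694897563945e-05
t 12.90 [0.4782 0.0062 0.0966] clamp mm [-57.6   1.5] open 0.0140 F [-3.9458 -1.5021  3.5059] T [-0.2334  0.3378  0.0128] q6 -0.517 yawz 1.8519 tilt -0.0005921330316252249 -7.336694897563945e-05
t 12.95 [0.4782 0.0062 0.0965] clamp mm [-57.6   1.5] open 0.0136 F [-2.7189 -1.5217  4.0134] T [-0.2448  0.4141 -0.0223] q6 -0.517 yawz 1.8518 tilt -0.0005709373255372296 -4.4414105735357534e-05
```

Emit:
{"fn": "move_arm", "kwargs": {
  "plan": [
    [[-0.03, 0, 0.14, 0, 0.14, 0, -0.9], [-0.03, 0, 0.137, 0, 0.14, 0, -0.9], [-0.048, 0, 0.132, 0, 0.14, 0, -0.9], [0, 0, 0, 0, 0, 0, -0.9]]
  ]
}}

```text
t: 13.35
eef_pos: [0.4769, 0.0102, 0.0965]
tool_rot: [-0.705, 0.049, -0.05, 0.705]
force: [-2.3, -1.0, 2.3]
opening: 0.0138
```

Run:
```python
from h import *
rep(); print(state()['joint_torque']); snap('wrist','m1'); rep();print(state()['joint_torque'])
```

```text
t 13.35 [0.4769 0.0102 0.0965] clamp mm [-53.3   1.7] open 0.0138 F [-2.3183 -0.9535  2.3431] T [-0.1735  0.1942 -0.1607] q6 -0.088 yawz 1.4306 tilt 0.0003007101643926202 4.378243843716767e-05
[  0.4192 -35.5153 -26.7835   0.2172  -0.4325   1.3526]
t 13.40 [0.4769 0.0102 0.0965] clamp mm [-53.3   1.7] open 0.0139 F [-1.6538  0.3272  2.9486] T [-0.1353  0.1595 -0.1444] q6 -0.092 yawz 1.4346 tilt 0.00027541100764849613 6.910440495216941e-05
[  0.5392 -35.5036 -26.7429   0.2593  -0.4343   0.4554]
```

View pics/m1.png

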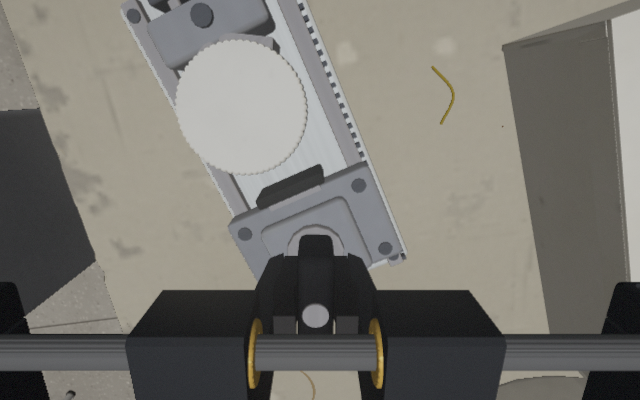

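Emit:
{"fn": "move_arm", "kwargs": {
  "plan": [
    [[-0.066, 0, 0.124, 0, 0.14, 0, -0.9], [-0.082, 0, 0.113, 0, 0.14, 0, -0.9], [-0.098, 0, 0.1, 0, 0.14, 0, -0.9], [-0.11, 0, 0.086, 0, 0.14, 0, -0.9], [-0.121, 0, 0.07, 0, 0.14, 0, -0.9], [-0.13, 0, 0.052, 0, 0.14, 0, -0.9], [-0.136, 0, 0.033, 0, 0.14, 0, -0.9]]
  ]
}}

```text
t: 14.1
eef_pos: [0.474, 0.0196, 0.0966]
tool_rot: [-0.599, 0.375, -0.376, 0.599]
force: [1.3, 1.0, 1.2]
opening: 0.0135
```

Run:
```python
from h import *
rep(); print(state()['joint_torque']); snap('wrist','m2'); rep();print(state()['joint_torque'])
```

```text
t 14.10 [0.474  0.0196 0.0966] clamp mm [-43.5   1.9] open 0.0135 F [1.2536 1.0259 1.2439] T [ 0.0477 -0.0856  0.1296] q6 0.910 yawz 0.4503 tilt 0.00037208497138024876 0.0013832396395490054
[ -0.7197 -35.6894 -26.3     -0.1142   0.0988  -1.74  ]
t 14.15 [0.4739 0.0197 0.0965] clamp mm [-43.4   1.9] open 0.0142 F [1.4752 1.9042 0.7344] T [ 0.1914 -0.0882  0.0066] q6 0.917 yawz 0.4431 tilt 0.0002611823864356877 0.0013422497104182973
[ -0.7663 -35.5549 -26.2965  -0.198    0.1116  -0.4779]
```

View pics/m2.png

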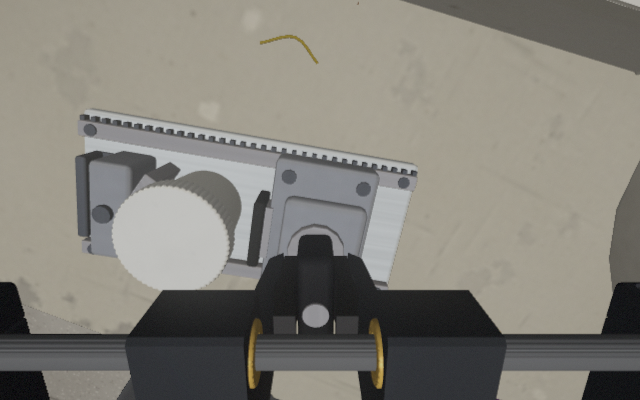

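Emit:
{"fn": "move_arm", "kwargs": {
  "plan": [
    [[-0.139, 0, 0.014, 0, 0.14, 0, -0.9], [-0.14, 0, -0.005, 0, 0.14, 0, -0.9], [-0.138, 0, -0.025, 0, 0.14, 0, -0.9], [-0.133, 0, -0.044, 0, 0.14, 0, -0.9], [-0.064, 0, -0.029, 0, 0.07, 0, -0.9], [-0.061, 0, -0.033, 0, 0.07, 0, -0.9]]
  ]
}}

```text
t: 14.75
eef_pos: [0.4719, 0.0264, 0.0966]
tool_rot: [0.434, -0.557, 0.558, -0.436]
force: [2.5, 1.8, -0.5]
opening: 0.0135
```

Run:
```python
from h import *
rep(); print(state()['joint_torque'][5]); snap('wrist','m3'); rep();print(state()['joint_torque'][5])
```

```text
t 14.75 [0.4719 0.0264 0.0966] clamp mm [-36.4   2. ] open 0.0135 F [ 2.4566  1.8002 -0.5459] T [ 0.4623 -0.4352  0.1454] q6 1.618 yawz -0.2449 tilt -0.0012245354721674429 0.0019287043753743738
-0.7386894151568413
t 14.80 [0.4719 0.0264 0.0966] clamp mm [-36.4   2. ] open 0.0138 F [ 2.9593  2.7338 -0.8734] T [ 0.4899 -0.5232  0.0616] q6 1.622 yawz -0.2486 tilt -0.0012281845688874582 0.0019569486343924414
-0.07687862031161785
```

View pics/m3.png

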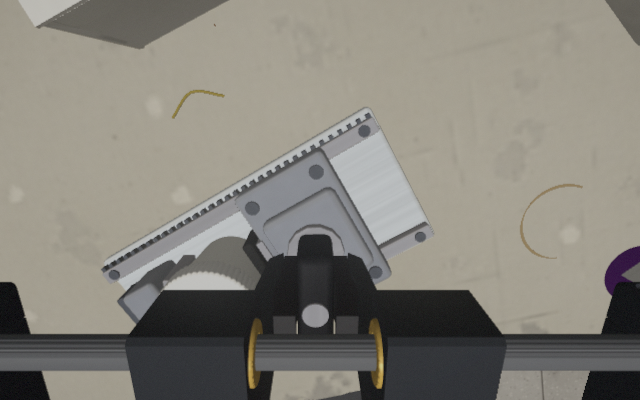

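Emit:
{"fn": "move_arm", "kwargs": {
  "plan": [
    [[-0.025, 0, -0.017, 0, 0.03, 0, -0.9], [-0.025, 0, -0.017, 0, 0.03, 0, -0.9], [-0.025, 0, -0.017, 0, 0.03, 0, -0.9], [-0.025, 0, -0.017, 0, 0.03, 0, -0.9], [-0.025, 0, -0.017, 0, 0.03, 0, -0.9]]
  ]
}}

```text
t: 15.3
eef_pos: [0.4715, 0.0278, 0.0966]
tool_rot: [0.392, -0.588, 0.588, -0.394]
force: [4.2, 2.6, -1.6]
opening: 0.0137
```

Run:
```python
from h import *
rep(); print(state()['joint_torque'][5]); read_camera('wrist'); rep();print(state()['joint_torque'][5])
```

```text
t 15.30 [0.4715 0.0278 0.0966] clamp mm [-35.    1.9] open 0.0137 F [ 4.2097  2.5501 -1.5898] T [ 0.5614 -0.4821  0.1479] q6 1.769 yawz -0.3930 tilt -0.0015270553331953596 0.0017636264252483547
-0.24375141598284245
t 15.35 [0.4715 0.0278 0.0966] clamp mm [-34.9   2. ] open 0.0138 F [ 4.0195  3.2188 -1.0631] T [ 0.5921 -0.5527  0.1718] q6 1.771 yawz -0.3948 tilt -0.0015101079978150356 0.0016551123889982366
0.11103067779913545
```

Emit:
{"fn": "move_arm", "kwargs": {
  "plan": [
    [[-0.037, 0, -0.001, 0, 0.03, 0, -0.9], [-0.037, 0, -0.001, 0, 0.03, 0, -0.9], [-0.022, 0, -0.02, 0, 0.03, 0, -0.9], [-0.022, 0, -0.02, 0, 0.03, 0, -0.9], [-0.022, 0, -0.02, 0, 0.03, 0, -0.9]]
  ]
}}

```text
t: 15.85
eef_pos: [0.4712, 0.0293, 0.0966]
tool_rot: [0.347, -0.616, 0.616, -0.348]
force: [2.3, 2.2, -0.6]
opening: 0.0137
```

Run:
```python
from h import *
rep(); print(state()['joint_torque'][5]); snap('wrist','m4'); rep();print(state()['joint_torque'][5])
im=snap('scene','m4s'); rep()
cv2.imwrite('pics/m4c.png',cv2.resize(im[190:270,240:340],None,fx=6,fy=6,interpolation=cv2.INTER_CUBIC))
```

```text
t 15.85 [0.4712 0.0293 0.0966] clamp mm [-33.4   1.9] open 0.0137 F [ 2.3217  2.2262 -0.6004] T [ 0.5131 -0.2965  0.1261] q6 1.923 yawz -0.5436 tilt -0.0011290615948294502 0.0007009337544005012
-0.23974726907908916
t 15.90 [0.4712 0.0293 0.0966] clamp mm [-33.4   1.9] open 0.0136 F [ 2.8691  3.1468 -0.6912] T [ 0.5768 -0.3178  0.1482] q6 1.925 yawz -0.5454 tilt -0.0011284523588026563 0.0007023128264519174
0.10545810218900442
t 15.95 [0.4711 0.0293 0.0966] clamp mm [-33.4   1.9] open 0.0138 F [ 2.6319  4.2544 -0.3442] T [ 0.6434 -0.3639  0.1164] q6 1.923 yawz -0.5439 tilt -0.0011228610016336682 0.0006300279556204075
```

View pics/m4.png

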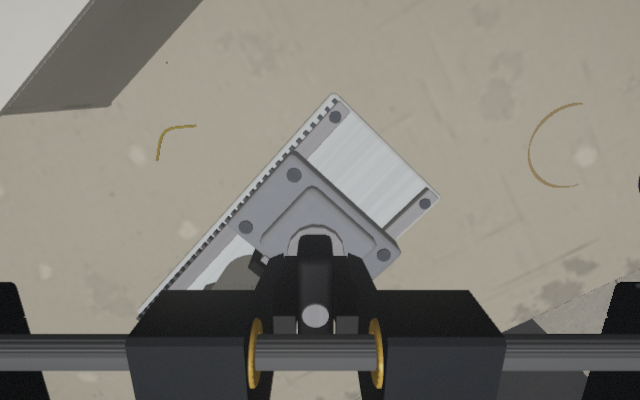

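View pics/m4c.png

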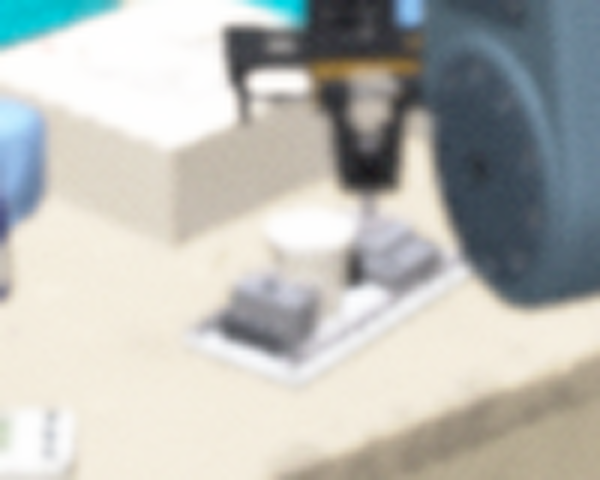

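Emit:
{"fn": "move_arm", "kwargs": {
  "plan": [
    [[-0.013, 0, -0.015, 0, 0.02, 0, -0.9], [-0.013, 0, -0.015, 0, 0.02, 0, -0.9], [-0.013, 0, -0.016, 0, 0.02, 0, -0.9], [-0.012, 0, -0.016, 0, 0.02, 0, -0.9], [-0.012, 0, -0.016, 0, 0.02, 0, -0.9]]
  ]
}}

```text
t: 16.45
eef_pos: [0.4709, 0.0302, 0.0966]
tool_rot: [0.315, -0.633, 0.633, -0.316]
force: [3.5, 5.3, 0.5]
opening: 0.0138
```

```bash
cat >> h.py <<'E'
def tq(n=6):
    rep(); L=[]; Fs=[];Y=[]
    for i in range(n):
        s=state(); L.append(s['torque'][2]); Fs.append(s['force']); M=R.from_quat(s['tool_rot']).as_matrix(); Y.append(np.arctan2(M[1,2],M[0,2]))
        read_camera('wrist')
    print('Tz',np.round(L,3),'mean %.4f sd %.4f'%(np.mean(L[1:]),np.std(L[1:])),'F',np.mean(Fs,0),'theta %.4f'%(1.8519-np.mean(Y[1:])))
E
python3 - <<'E'
from h import *
tq()
E
```

```text
t 16.45 [0.4709 0.0302 0.0966] clamp mm [-32.4   1.9] open 0.0138 F [3.5084 5.3191 0.4816] T [ 0.7369 -0.5239  0.1462] q6 2.028 yawz -0.6468 tilt -0.0012089942830896816 0.0006174082001152298
Tz [0.146 0.168 0.164 0.157 0.16  0.181] mean 0.1659 sd 0.0083 F [ 3.5679  4.9511 -0.1598] theta 2.4984
```

Emit:
{"fn": "move_arm", "kwargs": {
  "plan": [
    [[-0.031, 0, -0.016, 0, 0.02, 0, -0.9], [-0.031, 0, -0.016, 0, 0.02, 0, -0.9], [-0.031, 0, -0.017, 0, 0.02, 0, -0.9], [-0.031, 0, -0.017, 0, 0.02, 0, -0.9]]
  ]
}}

```text
t: 17.15
eef_pos: [0.4707, 0.0312, 0.0966]
tool_rot: [0.289, -0.645, 0.646, -0.289]
force: [0.6, 1.6, 2.9]
opening: 0.0139
```

Run:
```python
from h import *
tq()
```

```text
t 17.15 [0.4707 0.0312 0.0966] clamp mm [-31.5   1.8] open 0.0139 F [0.6071 1.5671 2.8761] T [ 0.3121 -0.1964  0.1341] q6 2.114 yawz -0.7292 tilt 0.0002096282831471341 0.0003017332273727996
Tz [0.134 0.153 0.104 0.168 0.144 0.086] mean 0.1308 sd 0.0309 F [1.0904 1.4093 2.8437] theta 2.5805
```

Emit:
{"fn": "move_arm", "kwargs": {
  "plan": [
    [[-0.01, 0, -0.017, 0, 0.02, 0, -0.9], [-0.01, 0, -0.017, 0, 0.02, 0, -0.9], [-0.01, 0, -0.017, 0, 0.02, 0, -0.9], [-0.01, 0, -0.018, 0, 0.02, 0, -0.9]]
  ]
}}

```text
t: 17.85
eef_pos: [0.4705, 0.032, 0.0965]
tool_rot: [0.263, -0.656, 0.657, -0.263]
force: [0.5, -0.3, 4.6]
opening: 0.0137
```

Run:
```python
from h import *
tq()
im=snap('scene','m5s')
cv2.imwrite('pics/m5c.png',cv2.resize(im[210:260,260:340],None,fx=8,fy=8,interpolation=cv2.INTER_CUBIC))
snap('wrist','m5')
```

```text
t 17.85 [0.4705 0.032  0.0965] clamp mm [-30.6   1.8] open 0.0137 F [ 0.5214 -0.2841  4.5657] T [ 0.1023 -0.1997  0.1201] q6 2.196 yawz -0.8099 tilt 5.2233733268625127e-05 0.00026452506690165245
Tz [0.12  0.086 0.139 0.113 0.053 0.082] mean 0.0944 sd 0.0294 F [1.2462 0.1766 4.4692] theta 2.6608
```

View pics/m5c.png

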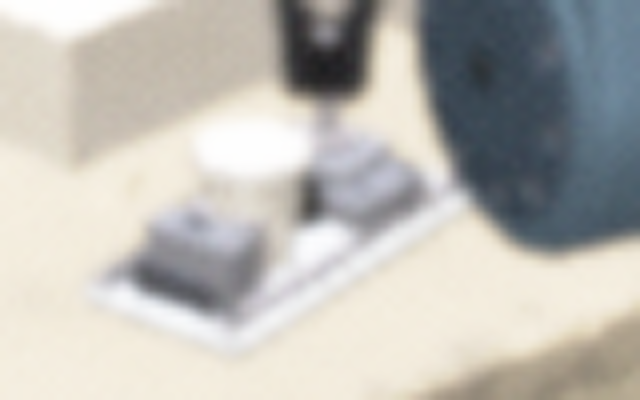

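View pics/m5.png

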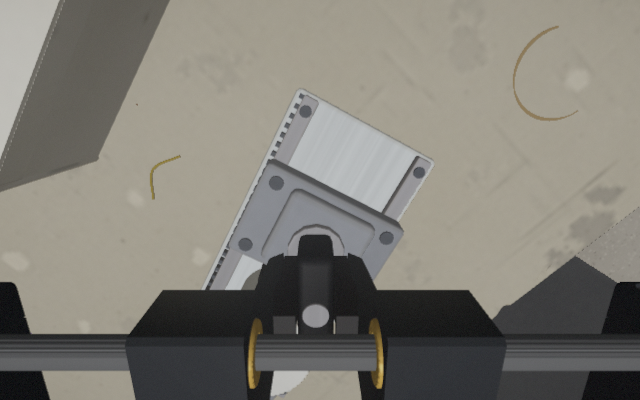

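```bash
cat >> h.py <<'E'
def shift(t1,t2,box):
    a,b=[cv2.cvtColor(load(t)[0],cv2.COLOR_BGR2GRAY).astype(np.float32) for t in (t1,t2)]
    x0,y0,x1,y1=box; a=a[y0:y1,x0:x1]; b=b[y0:y1,x0:x1]
    w=cv2.createHanningWindow(a.shape[::-1],cv2.CV_32F)
    return np.array(cv2.phaseCorrelate(a,b,w)[0])
def ecc(t1,t2,box):
    a,b=[cv2.cvtColor(load(t)[0],cv2.COLOR_BGR2GRAY).astype(np.float32) for t in (t1,t2)]
    x0,y0,x1,y1=box; a=a[y0:y1,x0:x1]
    W=np.float32([[1,0,x0],[0,1,y0]])
    cc,W=cv2.findTransformECC(a,b,W,cv2.MOTION_TRANSLATION,(3,200,1e-6),None,3)
    return W[:,2]-[x0,y0],cc
E
python3 - <<'E'
from h import *
p=camera_params('scene')
V0=C+.029*ex
q=proj(p,[np.r_[V0,.069],np.r_[V0+.005*ex,.069],np.r_[C+.055*ex,.044],np.r_[C-.03*ex,.044],np.r_[C-.02*ex,.044]])
print(q)
for n,box in [('lid',(282,223,301,236)),('vjaw',(276,234,296,252)),('plate end',(268,244,284,256)),('carriage',(299,224,315,238)),('box',(262,205,280,228)),('timer',(225,250,262,280))]:
    print(n,'m4->m5',ecc('m4s','m5s',box),shift('m4s','m5s',box))
E
```

```text
[[291.0114 227.5475]
 [290.2024 228.015 ]
 [286.8303 235.9306]
 [300.2559 227.9373]
 [298.7315 228.8448]]
lid m4->m5 (array([-0.6065,  0.4465]), 0.9934711293666657) [-0.0553  0.6392]
vjaw m4->m5 (array([0.0591, 0.0201]), 0.9956795278703838) [0.0306 0.1148]
plate end m4->m5 (array([-0.1652,  0.0187]), 0.9991399379132829) [0.1043 0.0678]
carriage m4->m5 (array([-0.3878,  0.0764]), 0.9853650242158333) [-0.2357  0.7976]
box m4->m5 (array([-1.1667,  0.5147]), 0.9828712972809731) [ 0.2253 -0.0307]
timer m4->m5 (array([-0.0396, -0.0677]), 0.9927849373516489) [-0.0263 -0.0246]
```

Emit:
{"fn": "move_arm", "kwargs": {
  "plan": [
    [[-0.011, 0, -0.022, 0, 0.025, 0, -0.9], [-0.011, 0, -0.022, 0, 0.025, 0, -0.9], [-0.01, 0, -0.023, 0, 0.025, 0, -0.9], [-0.01, 0, -0.023, 0, 0.025, 0, -0.9]]
  ]
}}

```text
t: 18.65
eef_pos: [0.4702, 0.0329, 0.0965]
tool_rot: [0.23, -0.669, 0.669, -0.23]
force: [1.0, -0.2, 4.8]
opening: 0.0136
```

Run:
```python
from h import *
tq(4)
snap('scene','m6s')
for n,box in [('lid',(282,223,301,236)),('vjaw',(276,234,296,252)),('vtop',(279,233,293,243)),('timer',(225,250,262,280))]:
    print(n,'m5->m6',ecc('m5s','m6s',box),shift('m5s','m6s',box))
```

```text
t 18.65 [0.4702 0.0329 0.0965] clamp mm [-29.6   1.8] open 0.0136 F [ 1.046  -0.1674  4.8472] T [ 0.0866 -0.1098  0.1444] q6 2.297 yawz -0.9091 tilt -8.68270995639242e-05 0.0003161794031514911
Tz [0.144 0.113 0.082 0.083] mean 0.0926 sd 0.0143 F [0.9677 0.0079 5.0199] theta 2.7611
lid m5->m6 (array([-0.3313,  0.2124]), 0.9940367829816641) [-0.3224  0.6305]
vjaw m5->m6 (array([-0.075 , -0.0016]), 0.9966497272191395) [-0.1349 -0.2075]
vtop m5->m6 (array([-0.2361,  0.0953]), 0.9924579976443528) [ 0.2608 -0.2094]
timer m5->m6 (array([-0.0293, -0.0455]), 0.9934690084782908) [ 0.0998 -0.0351]
```

Emit:
{"fn": "move_arm", "kwargs": {
  "plan": [
    [[-0.009, 0, -0.023, 0, 0.025, 0, -0.9], [-0.008, 0, -0.024, 0, 0.025, 0, -0.9], [-0.008, 0, -0.024, 0, 0.025, 0, -0.9], [-0.008, 0, -0.024, 0, 0.025, 0, -0.9]]
  ]
}}

```text
t: 19.3
eef_pos: [0.47, 0.0339, 0.0965]
tool_rot: [0.196, -0.679, 0.68, -0.196]
force: [0.8, 0.2, 3.9]
opening: 0.0141
```

Run:
```python
from h import *
tq(3)
snap('scene','m7s')
for n,box in [('lid',(282,223,301,236)),('vjaw',(276,234,296,252)),('vtop',(279,233,293,243)),('timer',(225,250,262,280))]:
    print(n,'m5->m7',ecc('m5s','m7s',box),'m6',ecc('m6s','m7s',box))
```

```text
t 19.30 [0.47   0.0339 0.0965] clamp mm [-28.6   1.8] open 0.0141 F [0.8483 0.1684 3.8881] T [ 0.0597 -0.126   0.1824] q6 2.400 yawz -1.0095 tilt -0.00010350071294396024 0.00031192818020039925
Tz [0.182 0.176 0.117] mean 0.1461 sd 0.0295 F [ 0.4429 -0.2394  5.1374] theta 2.8619
lid m5->m7 (array([-0.3363,  0.3298]), 0.9942545290225852) m6 (array([-0.1226,  0.2751]), 0.994606439181918)
vjaw m5->m7 (array([-0.0856, -0.0213]), 0.9965818574256613) m6 (array([ 0.0301, -0.0161]), 0.9978481942399413)
vtop m5->m7 (array([-0.3189,  0.1239]), 0.9934825377541603) m6 (array([-0.1802,  0.0467]), 0.9967763386145464)
timer m5->m7 (array([-0.0309, -0.0397]), 0.9942242701676111) m6 (array([-0.0243, -0.0483]), 0.9936374404534374)
```

Emit:
{"fn": "move_arm", "kwargs": {
  "plan": [
    [[-0.004, 0, -0.014, 0, 0.015, 0, -0.9], [-0.004, 0, -0.014, 0, 0.015, 0, -0.9], [-0.004, 0, -0.015, 0, 0.015, 0, -0.9]]
  ]
}}

```text
t: 19.8
eef_pos: [0.4698, 0.0343, 0.0965]
tool_rot: [0.181, -0.684, 0.684, -0.181]
force: [0.9, 0.0, 5.2]
opening: 0.0135
```

Run:
```python
from h import *
rep()
```

```text
t 19.80 [0.4698 0.0343 0.0965] clamp mm [-28.2   1.8] open 0.0135 F [0.9115 0.0175 5.2138] T [ 0.0939 -0.1397  0.2253] q6 2.445 yawz -1.0541 tilt -0.00012536901203055728 0.0003644679325995326
```

Emit:
{"fn": "move_arm", "kwargs": {
  "plan": [
    [[-0.004, 0, -0.014, 0, 0.015, 0, -0.9], [-0.003, 0, -0.015, 0, 0.015, 0, -0.9], [-0.003, 0, -0.015, 0, 0.015, 0, -0.9]]
  ]
}}

```text
t: 20.1
eef_pos: [0.4697, 0.0347, 0.0965]
tool_rot: [0.165, -0.687, 0.688, -0.165]
force: [1.3, -0.5, 5.1]
opening: 0.0136
```

Run:
```python
from h import *
rep()
```

```text
t 20.10 [0.4697 0.0347 0.0965] clamp mm [-27.8   1.8] open 0.0136 F [ 1.3281 -0.4651  5.0891] T [ 0.0189 -0.251   0.2074] q6 2.491 yawz -1.0990 tilt -0.000128479284692673 0.0003597522314416138
```

Emit:
{"fn": "move_arm", "kwargs": {
  "plan": [
    [[-0.001, 0, -0.006, 0, 0.006, 0, -0.9], [-0.001, 0, -0.006, 0, 0.006, 0, -0.9]]
  ]
}}

```text
t: 20.3
eef_pos: [0.4697, 0.0349, 0.0965]
tool_rot: [0.161, -0.688, 0.689, -0.161]
force: [0.9, 0.2, 5.2]
opening: 0.014
```

Run:
```python
from h import *
tq(6)
snap('scene','m8s')
for n,box in [('lid',(282,223,301,236)),('vjaw',(276,234,296,252)),('vtop',(279,233,293,243)),('timer',(225,250,262,280))]:
    print(n,'m5->m8',ecc('m5s','m8s',box),'m7',ecc('m7s','m8s',box))
```

```text
t 20.30 [0.4697 0.0349 0.0965] clamp mm [-27.6   1.7] open 0.0140 F [0.8999 0.236  5.2188] T [ 0.023  -0.2089  0.2316] q6 2.503 yawz -1.1107 tilt -0.000228728680250756 0.0004344111527796145
Tz [0.232 0.235 0.25  0.168 0.2   0.235] mean 0.2175 sd 0.0300 F [ 0.9002 -0.402   5.1483] theta 2.9625
lid m5->m8 (array([-0.5314,  0.2894]), 0.9923849593872688) m7 (array([-0.3426,  0.1523]), 0.9930514252589407)
vjaw m5->m8 (array([-0.1065, -0.0243]), 0.9962046302551987) m7 (array([ 0.026 , -0.0235]), 0.9977097116286016)
vtop m5->m8 (array([-0.3116,  0.1651]), 0.9925421664011067) m7 (array([-0.0942,  0.0903]), 0.996072057751006)
timer m5->m8 (array([-0.011, -0.063]), 0.9929727325956932) m7 (array([-0.0404, -0.0629]), 0.9922864055901737)
```

Emit:
{"fn": "move_arm", "kwargs": {
  "plan": [
    [[0, 0, 0, 0, 0, 0, -0.5], [0, 0, 0, 0, 0, 0, -0.2], [0, 0, 0, 0, 0, 0, 0], [0, 0, 0, 0, 0, 0, 0], [0, -1, 0, 0, 0, 0, 0], [0, -3, 0, 0, 0, 0, 0], [0, -4, 0, 0, 0, 0, 0], [0, -4, 0, 0, 0, 0, 0], [0, -3, 0, 0, 0, 0, 0], [0, 0, 0, 0, 0, 0, 0]]
  ]
}}

```text
t: 21.65
eef_pos: [0.4722, 0.0346, 0.252]
tool_rot: [0.158, -0.687, 0.69, -0.165]
force: [0.6, -0.4, 0.6]
opening: 0.0444
```

Run:
```python
from h import *
rep()
snap('wrist','n_w'); im=snap('scene','n_s')
cv2.imwrite('pics/n_c.png',cv2.resize(im[190:270,240:340],None,fx=6,fy=6,interpolation=cv2.INTER_CUBIC))
```

```text
t 21.65 [0.4722 0.0346 0.252 ] clamp mm [-28.6  -0.6] open 0.0444 F [ 0.6466 -0.4104  0.5911] T [ 0.094  -0.0385 -0.019 ] q6 2.503 yawz -1.1101 tilt -0.007765582140461302 0.005768799367270937
```

View pics/n_w.png

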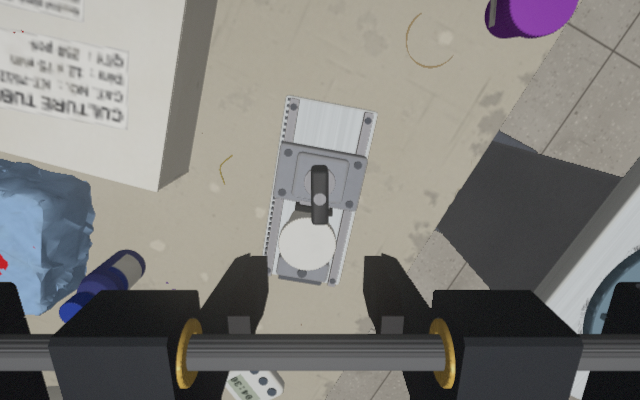

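View pics/n_c.png

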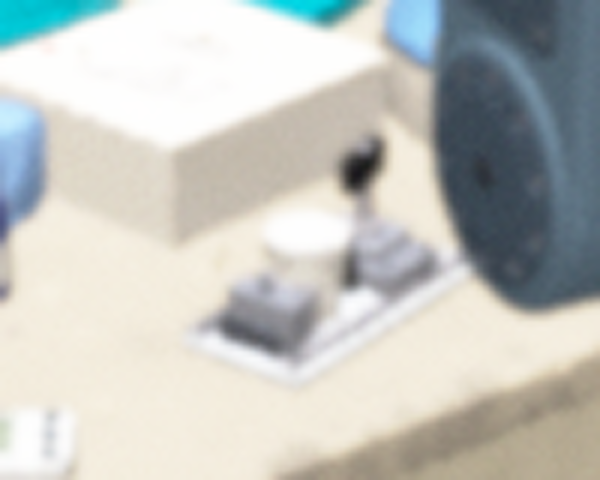

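Run:
```python
from h import *
im,p=load('n_w')
cv2.imwrite('pics/n_z.png',cv2.resize(im[90:290,250:390],None,fx=4,fy=3,interpolation=cv2.INTER_CUBIC))
L=[]
for i in range(8): L.append(state()['torque'][2]); read_camera('wrist')
print('free Tz',np.round(L,3),np.mean(L))
```

```text
free Tz [ 0.004 -0.027 -0.001  0.023 -0.032 -0.034 -0.003  0.022] -0.005897175550820774
```

View pics/n_z.png

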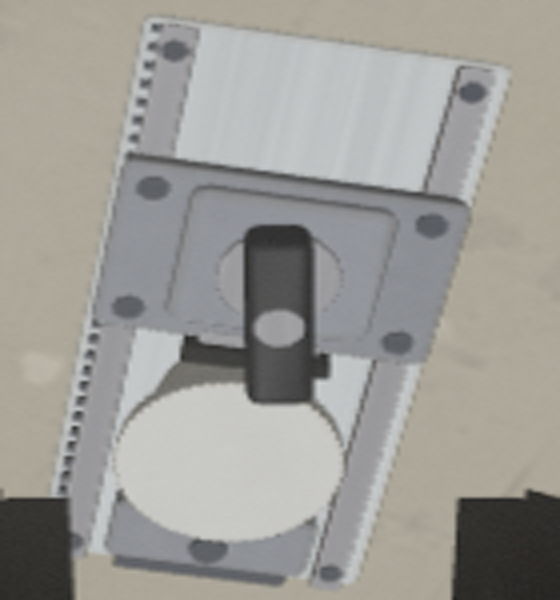

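Run:
```python
from h import *
im,p=load('n_w')
P=lambda a,b,z: f(ray(p,a/4+250,b/3+90,z)[:2])
print('lid L R T B',P(116,462,.069),P(344,462,.069),P(235,380,.069),P(226,543,.069))
print('jaw bolt',P(208,549,.044),'dot',P(279,328,.106),'plate +x ways bolts',P(75,541,.018),P(330,573,.018))
print('pad',P(185,355,.044),P(330,370,.044),'jaw back',P(110,560,.044))
k1,k2=P(278,230,.106),P(279,400,.106); print(k1,k2)
# circle fit lid
hsv=cv2.cvtColor(im,cv2.COLOR_BGR2HSV)
```

```text
lid L R T B [ 34.7 -25.5] [24.9 27.3] [ 2.7 -2.7] [57.9  4.9]
jaw bolt [74.4  2.2] dot [-26.4   2. ] plate +x ways bolts [ 92.1 -34. ] [92.2 39.2]
pad [  5.2 -15.4] [ 3.8 20.7] jaw back [ 83.4 -22.4]
[-52.3  -3. ] [-6.4  5.8]
```

Emit:
{"fn": "move_arm", "kwargs": {
  "plan": [
    [[0, -0.5, -2, 0, 0, 0, 0], [0, -0.5, -3.5, 0, 0, 0, 0], [0, 0, -3, 0, 0, 0, 0], [0, 0, -2, 0, 0, 0, 0], [0, 0, -1, 0, 0, 0, 0], [0, 0, 0, 0, 0, 0, 0], [0, 0, 0, 0, 0, 0, 0], [0, 0, 0, 0, 0, 0, 0]]
  ]
}}

```text
t: 22.95
eef_pos: [0.4189, 0.1373, 0.2563]
tool_rot: [0.161, -0.688, 0.689, -0.161]
force: [-0.3, 0.3, -0.5]
opening: 0.0441
```

Run:
```python
from h import *
rep()
im=snap('wrist','o_w');p=load('o_w')[1]
rep()
q=proj(p,[np.r_[C+.03*ex,.069]])[0]; print(q)
x,y=q.astype(int); x0=max(0,x-70);y0=max(0,y-75)
print(x0,y0)
cv2.imwrite('pics/o_c.png',cv2.resize(im[y0:y0+150,x0:x0+140],None,fx=4,fy=4,interpolation=cv2.INTER_CUBIC))
```

```text
t 22.95 [0.4189 0.1373 0.2563] clamp mm [84.8 22.1] open 0.0441 F [-0.3342  0.3045 -0.512 ] T [ 0.1177 -0.0068 -0.0193] q6 2.728 yawz -1.1111 tilt 0.00018943312447758376 0.00022566852635951332
t 23.00 [0.4189 0.1372 0.2564] clamp mm [84.8 22.1] open 0.0440 F [-1.2442 -0.323   0.7614] T [ 0.0906 -0.0319 -0.057 ] q6 2.728 yawz -1.1114 tilt 0.0001733917500200688 0.00015082541543385425
[301.4925 116.353 ]
231 41
```

View pics/o_c.png

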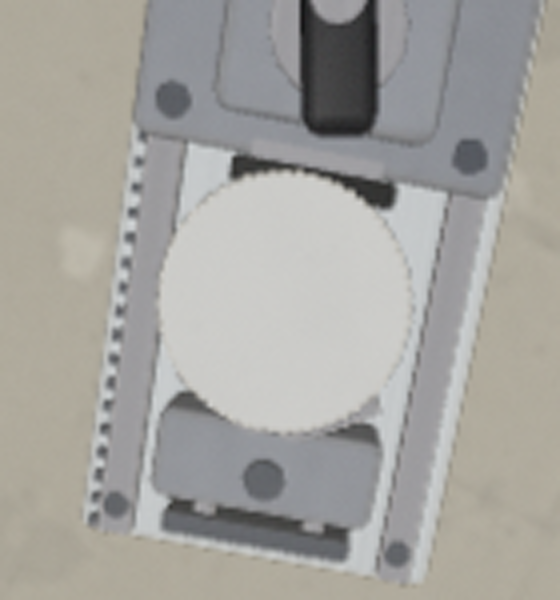

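Run:
```python
from h import *
im,p=load('o_w')
g=cv2.resize(im[41:191,231:371],None,fx=4,fy=4,interpolation=cv2.INTER_CUBIC)
hsv=cv2.cvtColor(g,cv2.COLOR_BGR2HSV)
P=lambda a,b,z: f(ray(p,(a+.5)/4-.5+231,(b+.5)/4-.5+41,z)[:2])
m=((hsv[:,:,2]>185)&(hsv[:,:,1]<16)).astype(np.uint8)
m=cv2.morphologyEx(m,cv2.MORPH_OPEN,cv2.getStructuringElement(2,(61,61)))
cs,_=cv2.findContours(m,0,cv2.CHAIN_APPROX_NONE); c=max(cs,key=cv2.contourArea)
e=cv2.fitEllipse(c); print('ell',e,'lid centre',P(*e[0],.069),'diam px->mm',[np.linalg.norm(P(e[0][0]-e[1][0]/2,e[0][1],.069)-P(e[0][0]+e[1][0]/2,e[0][1],.069))])
print('LRTB by eye',P(158,300,.069),P(414,300,.069),P(292,168,.069),P(286,434,.069))
print('jaw bolt',P(264,480,.044),'plate bolts',P(116,504,.018),P(397,553,.018),'dot?',P(338,5,.106))
M=cv2.Rodrigues(p['rvec'])[0]; print('cam',f((-M.T@p['tvec'])[:2]),(-M.T@p['tvec'])[2])
# f view bolt (released V) and j view
_,pf=load('f_wrist'); Q=lambda a,b,z:f(ray(pf,a/4+240,b/4+90,z)[:2])
print('f bolt',Q(301,262,.044),'plate bolts',Q(72,94,.018),Q(534,100,.018))
_,pj=load('j_wrist'); J=lambda a,b,z:f(ray(pj,a/4+260,b/2.7,z)[:2]); print('j bolt',J(227,97,.044))
```

```text
ell ((283.8414001464844, 302.29217529296875), (250.94691467285156, 255.40261840820312), 164.04307556152344) lid centre [29.9  0.1] diam px->mm [np.float64(53.54941643006019)]
LRTB by eye [ 34.2 -26.4] [24.4 27.3] [ 2.9 -2.8] [57.5  5.2]
jaw bolt [73.3  1.6] plate bolts [ 91.5 -35.5] [91.4 38.6] dot? [-25.    1.9]
cam [6.5 7.8] 0.38076651248297255
f bolt [69.3  1.1] plate bolts [91.2 38.2] [ 91.4 -36. ]
j bolt [69.7  0.9]
```

Run:
```python
from h import *
from cell import finish_job
rep(); print(finish_job())
```

```text
t 23.00 [0.4189 0.1372 0.2564] clamp mm [84.8 22.1] open 0.0440 F [-1.2442 -0.323   0.7614] T [ 0.0906 -0.0319 -0.057 ] q6 2.728 yawz -1.1114 tilt 0.0001733917500200688 0.00015082541543385425
the job is handed in; nothing more can be done
None
```

The cup is standing on the clamp plate, seated in the V and held between the jaws at an estimated 8–10 N. The job was handed in at 23 s with the arm clear. `finish_job` gives no verdict, so the figures below are my own checks.

I gripped the white cup by its lid, set it down about 2 mm short of home and let go. Then I turned the knob about 2.96 rad clockwise in one grip, following the carriage as it moved, and backed off.

- **Clamping force:** the wrist torque rose from about 0.137 Nm turning freely to about 0.22–0.24 Nm at the end. That puts the force at roughly 8–10 N, with about ±1.5 N of noise. With the fingers off, the torque read close to zero.
- **V jaw:** it moved back about 3.9 mm before the torque climbed, which fits the play being used up and the V bearing on its stop.
- **Cup position:** the lid centre ended at x ≈ 30 mm in the clamp frame. My estimate for the shifted V's origin is about 32 mm. That 2 mm disagreement is about the calibration error and inside the 5 mm limit.
- **Uprightness:** I could only bound the tilt from two views, at about 0.03 ± 0.03 rad against the 0.1 rad limit. I did not look at the cup from the side.
- **Bystanders:** the timer showed no measurable shift. I did not measure the other bystanders, but nothing came near them.

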